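Rebuild a guide-roller spindle: spacer, washer, keeper

TASK

Put the guide-roller spindle back together: slide the tall spacer onto the upright shaft and with it press the tight bearing all the way down onto its seat, finishing with a firm steady push of 12 to 25 N held for about a second. Then put the smaller washer, the one whose bore fits the shaft, on top of the spacer, and slide the keeper fork fully home over the washer. Never load the spindle unit with more than about 25 N, and leave the other parts on the bench alone.

Things in the scene. Friction and masses are not known exactly. Their poses are not given: they have to be found in the camera images.
- unit: the green spindle unit, fixed to the bench at a varying place and yaw (+-0.4 rad). Origin on the shaft axis at bench height (underside of the base); z up. Base plate 100 mm in x, from y -50 to +155 mm, top at z 20 mm. An upright plain steel shaft of 16 mm diameter stands at the origin from z 20 to 96 mm, its last 3 mm chamfered to 13 mm diameter. A pedestal (46 mm wide in x, y 60 to 150 mm) carries the keeper fork, top at z 87 mm. Bearing seat at z 20 mm
- shaft_tip (a point): centre of the top end of the shaft, 96 mm above the bench, on the shaft axis
- bearing (a joint): height of the bearing above its seat, m; 0 = fully down. The bearing is a ring of 42 mm outside diameter, 14 mm tall, tight on the shaft: it starts 6 to 14 mm high, slides down against a drag of about 6 N and stays where it is left; on its seat it stops hard. It is 4 mm wider all round than the spacer, so hold the spacer by its upper half. Come onto the seat slowly (10 mm/s or less): the force climbs steeply there, 10 N or more per mm
- bearing_top (a point): centre of the bearing's upper face, on the shaft axis; 34 mm above the bench when fully down
- keeper (a joint): travel of the keeper fork, m: 0 open, 0.050 fully home; it starts at 0 to 8 mm. It slides along the unit's -y towards the shaft against about 3.5 N of drag and stays where it is left. Its 6 mm steel plate lies 78 to 84 mm above the bench, 34 mm wide, with a 15 mm slot that straddles the shaft's neck; open, the prongs end 36 mm from the shaft axis. It passes only if the stack below (14 + 34 + 8 mm on the seat) is right down, with 2 mm to spare
- keeper_tab (a point): point on the keeper's upright tab, 5 mm above its mid-height: tab 12 mm thick along the unit's y, 26 mm wide along its x, from 84 to 118 mm above the bench; this point is 106 mm above the bench, 120 mm from the shaft axis along unit +y when open, 70 mm when home
- spacer_mid (a point): centre of the spacer: a plain steel sleeve, 34 mm outside diameter, 18 mm bore, 34 mm tall, standing upright on the bench, the tallest ring there; z is its axis. 160 g or so
- washer_mid (a point): centre of the smaller of the two washers: thick steel, 40 mm outside diameter, 18 mm bore, 8 mm thick, lying flat on the bench; z is its axis. 60 g or so
- bush: bystander: a short steel bush, 34 mm outside diameter, 18 mm bore, 16 mm tall; origin at the centre of its underside
- wide_washer: bystander: a larger washer, 52 mm outside diameter, 30 mm bore, 8 mm thick; origin at the centre of its underside
- nut: bystander: a dark hexagon nut, about 30 mm across flats, 14 mm tall; origin at the centre of its underside
- spanner: bystander: an open-ended spanner lying near the far edge of the bench; origin at its underside
- oiler: bystander: a clear bottle with black cap, 52 mm diameter, 130 mm tall, near the far edge; origin at the centre of its underside
- offcut: bystander: a wooden offcut 60 x 160 x 22 mm near the far edge; origin at the centre of its underside

How it is judged (in metres and radians):
On the way, in this order (a step that is already met when the one before it is completed fails the run):
1. the spacer, on the shaft, holds the bearing down on its seat with a firm push (10 N or more) for 0.4 s (value of joint bearing below 0.0015 m and horizontal distance between spacer_mid and unit below 0.003 m and contact force between spacer and bearing above 10 N), for 0.4 s.
2. the washer lies on the spacer, around the shaft (horizontal distance between washer_mid and unit below 0.003 m and z of washer_mid in the frame of unit below 0.0745 m), for 0.2 s.
3. the keeper fork is fully home (value of joint keeper above 0.047 m), for 0.2 s.
At the end, for the whole second after the job is handed in: Bearing within 2 mm of its seat, the spacer on it and the washer on the spacer, both around the shaft within 3 mm of its axis, level, within 2.5 mm of their seated heights and at rest; keeper fork home to 3 mm or better (all of step 2 and value of joint bearing below 0.002 m and value of joint keeper above 0.047 m and horizontal distance between spacer_mid and unit below 0.003 m and z of spacer_mid in the frame of unit between 0.0485 and 0.0535 m and angle between the z axis of spacer and the z axis of unit, either way round below 0.1 rad and z of washer_mid in the frame of unit above 0.0695 m and angle between the z axis of washer and the z axis of unit, either way round below 0.12 rad and linear speed of each of spacer, washer below 0.02 m/s); the robot touches nothing.
It fails at once if the spindle unit (shaft, bearing, keeper) is loaded with more than 35 N (contact force between unit and anything else above 35 N).
It fails at once if another part on the bench is moved by more than 30 mm (distance of any of bush, wide_washer, nut, spanner, oiler, offcut from where it was at the start of the episode above 0.03 m).
It also fails if it takes over 72 s, if anything falls off the work surface, if the arm or the gripper's body presses on something with over 40 N, if the wrist force passes 120 N, or if a joint passes its speed limit or range.

ROBOT

A 6-joint arm with a two-finger parallel gripper is mounted at the origin on the work surface. World frame = base frame: x ahead of the robot, y to its left, z up, the work surface at z = 0. Lengths are in m, angles in degrees, forces in N, time in s.
With the tool pointing down it reaches from about 0.25 to 0.725 m from the base axis. Payload 9.7 kg.
Tool frame: the origin (TCP) lies at the very end of the fingers, on their centre line; the grasp point (between the pads) lies 19 mm behind it; z points along the fingers, y is the direction in which the jaws open and shut (so a half turn about z gives the same grasp; the last joint's range is limited). The gripper opens to 85 mm and grips with 20 to 120 N. Pads are 22 mm wide; open, the fingers measure 114 mm over their backs; the gripper's body (76 mm by 85 mm) begins 54 mm behind the grasp point. The pads swing forward as they close: fully open they stand 13 mm farther back than shut.
Start: joints at [69.672, 4.979, 10.078, 95.1, 0, 90], TCP at [0.191, 0.516, 0.231] pointing down, gripper open.
Joint ranges: [-179.16, 179.16], [-48.56, 103.87], [-65.8, 70.77], [-126.05, 130.52], [-82.76, 87.17], [-180, 180]. Speed limits (degrees/s): [127.2, 127.2, 147.25, 180, 180, 180].

INTERFACE

Orientations are given as [roll, pitch, yaw] about the fixed x, y, z axes, in that order (R = Rz(yaw) Ry(pitch) Rx(roll)).
In Python, from workcell import bot, camera, ticket gives the robot as it stands.
- The arm moves only by the shell command python3 -m jog 'ROWS' [FORCE]. ROWS is a JSON object of lists of equal length, an entry for each row: "turn": the turn, a rotation vector about the world's x, y, z each as a share of 8 degrees, from -1 to 1, a list of three; "delta_pos": the shift along the world's x, y, z each as a share of 50 mm, from -1 to 1, a list of three; "hand": the opening, from -1 (shut) to 1 (fully open). A call has exactly 10 rows; each row shifts and turns the commanded pose from where the row before left it; what a row does not reach is not made up. A row lasts 1/10 s, in which the tool goes at most 50 mm and 8.59 degrees, less where a joint would pass 70% of its speed; a pose out of reach is approached as far as the arm can. A call with a number of a shift or a turn outside -1 to 1 is refused whole. A call with a gripper value outside its range is refused whole. The fingers move at their own pace and stop on an object; FORCE is the grip in N (left out, the last holds). Time passes only in rows, so rows that do not move let the fingers close, or fill a call up. It gives the time, the measured TCP pose, the force and the opening at its end, in the units of the state.
- bot.get_obs(): the state, without advancing time (a new reading comes with each control period).
- camera(name): name is "side" or "top" or "wrist"; returns a dict with "frame" (400x640x3 uint8, red, green, blue), "range_z" (400x640 float32, m along the optical axis (not along the pixel's ray), 0 where there is no reading), "fx", "fy", "cx", "cy" (pixels), "k1" (the pictures are not rectified: a ray, as slopes to the right and down, at radius r is drawn at 1 + k1 r^2 times it, then the intrinsics apply), "extrinsics" (4x4, takes a point from world to camera coordinates); the wrist camera has in their place "mount" (4x4, takes a point from camera to tool coordinates, whose origin is the TCP and whose axes are the flange's). Camera axes: x right, y up, looking along -z (the intrinsics and any distortion apply to the point x, -y, -z); pixel columns grow to the right and rows downward; lengths in m; the calibration is good to about 2 mm. A picture is of the moment at which its call begins: read the wrist's pose just before it.
- ticket.job_done(): hands the job in, once; it reports no verdict.
The state is a dict: "time": time; "q": joint angles; "qd": joint speeds; "joint_efforts": joint torques, N m; "ee_pos": TCP position; "tcp_rot": TCP orientation; "wrist_force": force on the tool from outside, world axes, zero at the start; "torque": the same for the moment, N m; "opening": finger opening in m.
Only numpy, scipy, OpenCV 4.12 (cv2) and the standard library are available. Lean on these libraries where they do the work, as an engineer would, in place of code of your own. Each camera call takes 0.05 s, during which the arm holds its last target.

## Working session

There is one attempt and no reset: what is moved stays moved. The work goes in short steps, Python scripts to look and compute and a shell command to move; the robot and the scene stay as the last step left them, time stands still between calls to the robot, and variables do not carry over. Pictures are saved under pics/ and viewed, and the job is handed in when it is done.

```bash
ls; mkdir -p pics; cat > h.py <<'E'
import numpy as np, cv2, json
from workcell import bot, camera, ticket
from scipy.spatial.transform import Rotation as R
def snap(name,fn=None):
    o=bot.get_obs(); c=camera(name)
    if 'mount' in c:
        T=np.eye(4);T[:3,:3]=R.from_euler('xyz',o['tcp_rot'],degrees=True).as_matrix();T[:3,3]=o['ee_pos']
        c['c2w']=T@np.array(c['mount'])
    else: c['c2w']=np.linalg.inv(np.array(c['extrinsics']))
    if fn: cv2.imwrite(fn,c['frame'][...,::-1])
    np.savez('last_%s.npz'%name,**c)
    return c
def load(name): return dict(np.load('last_%s.npz'%name))
def ray(c,u,v):
    x=(u-c['cx'])/c['fx'];y=(v-c['cy'])/c['fy']
    a,b=x,y
    for _ in range(20):
        s=1+c['k1']*(a*a+b*b);a=x/s;b=y/s
    return a,b
def cloud(c):
    v,u=np.mgrid[0:400,0:640].astype(float)
    a,b=ray(c,u,v);z=c['range_z']
    P=np.stack([a*z,-b*z,-z],-1)@c['c2w'][:3,:3].T+c['c2w'][:3,3]
    P[z==0]=np.nan
    return P
def atz(c,u,v,z):
    a,b=ray(c,u,v);d=c['c2w'][:3,:3]@np.array([a,-b,-1.]);o=c['c2w'][:3,3]
    return o+d*(z-o[2])/d[2]
E
python3 - <<'E'
from h import *
for n in('side','top','wrist'):
    c=snap(n,'pics/%s0.png'%n); print(n,c['fx'],c['cx'],c['cy'],c['k1'],c['c2w'].round(3).tolist())
print(bot.get_obs())
E
```

```text
pics
side 406.6052319800058 320.7412082568557 200.30893801617594 -0.10403517962776958 [[0.726, 0.341, -0.597, 0.103], [-0.687, 0.378, -0.62, -0.503], [0.014, 0.861, 0.509, 0.51], [0.0, 0.0, 0.0, 1.0]]
top 506.1483493463231 326.4887727251027 199.2149465065754 -0.12102785698718757 [[-0.018, 0.995, -0.097, 0.513], [-1.0, -0.019, -0.015, 0.0], [-0.017, 0.096, 0.995, 1.079], [0.0, 0.0, 0.0, 1.0]]
wrist 317.65978187513696 312.569904025036 194.31666870927063 -0.06485651780773374 [[0.348, -0.904, -0.248, 0.128], [0.937, 0.335, 0.094, 0.54], [-0.002, -0.265, 0.964, 0.374], [0.0, 0.0, 0.0, 1.0]]
{'time': 0.15, 'q': array([ 6.96722987e+01,  5.00412693e+00,  1.00438904e+01,  9.50994932e+01,
       -1.13864525e-03,  9.00003266e+01]), 'qd': array([ 0.06240032, -0.08918827,  0.20891438,  0.09400619, -0.01054612,
       -0.01545621]), 'joint_efforts': array([ 3.14959572e-03, -5.20761108e+01,  4.65043259e+01,  1.39203540e-02,
        1.38738383e-04, -3.35157395e-06]), 'ee_pos': array([0.19100668, 0.51557562, 0.23073449]), 'tcp_rot': array([-1.79940270e+02,  1.13898511e-03,  1.59671973e+02]), 'wrist_force': array([-0.21158091,  0.4731712 , -0.07038588]), 'torque': array([-0.03798044, -0.05056162,  0.06232398]), 'opening': 0.08553683462352314}
```

View pics/top0.png

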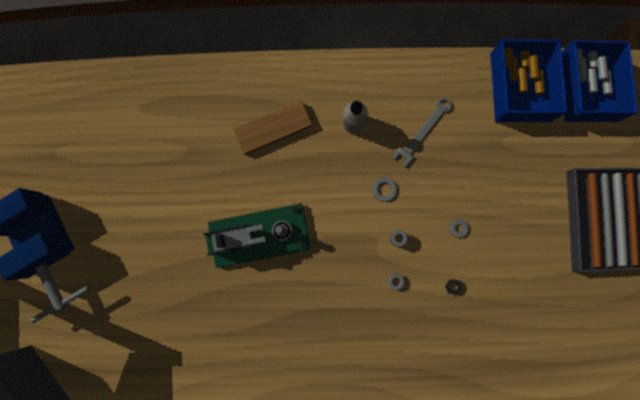

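View pics/side0.png

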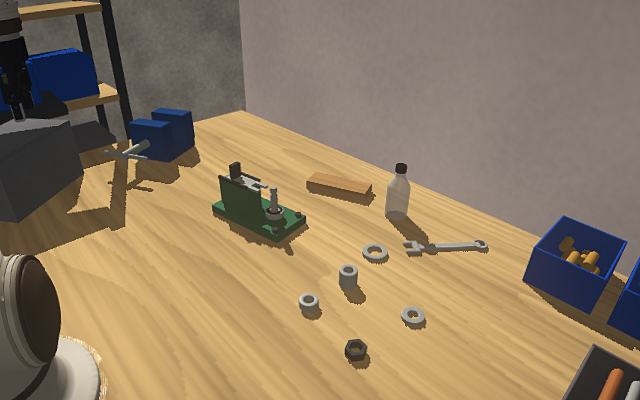

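View pics/wrist0.png

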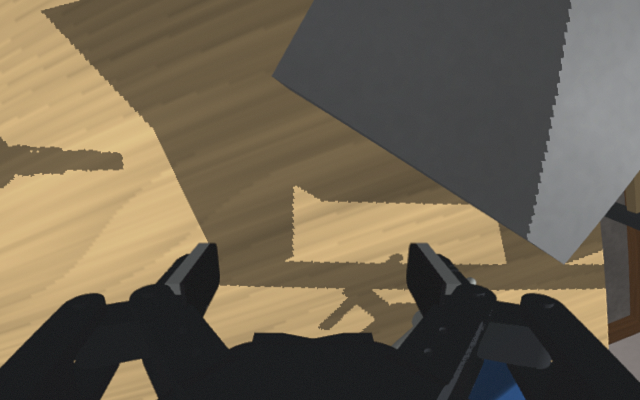

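Top view: the spacer is at (399,239), the bush (398,283), the small washer (460,229), the wide washer (386,190), the nut (455,287), the shaft about (282,230), and the keeper tab about (219,241). The side view agrees: tall ring at (348,277).

```bash
python3 - <<'E'
from h import *
for n,regs in (('top',dict(spacer=(399,239),bush=(398,283),washer=(460,229),wide=(386,190))),('side',dict(spacer=(348,277),bush=(308,303),washer=(413,316),wide=(376,253)))):
    c=load(n);P=cloud(c)
    for k,(u,v) in regs.items():
        s=P[v-16:v+17,u-16:u+17].reshape(-1,3)
        zm=np.nanpercentile(s[:,2],99.5)
        m=(s[:,2]>zm-.004)
        q=s[m]; lo,hi=np.nanmin(q,0),np.nanmax(q,0)
        (cx,cy),r=cv2.minEnclosingCircle(q[:,:2].astype(np.float32))
        print(n,k,'z',zm.round(4),m.sum(),'box',((lo+hi)/2).round(4),(hi-lo).round(4),'mec',round(cx,4),round(cy,4),round(r,4))
    # unit top-ish points
    g=P[150:290,190:330] if n=='top' else P[150:250,200:320]
    s=g.reshape(-1,3)
    for a,b in((.003,.015),(.017,.023),(.074,.081),(.0815,.0865),(.0865,.092),(.093,.1),(.112,.125)):
        m=(s[:,2]>a)&(s[:,2]<b);q=s[m]
        if len(q)>3: print(n,a,b,len(q),np.median(q,0).round(4),cv2.minAreaRect(q[:,:2].astype(np.float32)*1000))
for n,(u0,v0,w,h) in dict(top=(195,190,130,90),side=(205,150,120,100)).items():
    c=load(n);im=c['frame'][v0:v0+h,u0:u0+w,::-1];im=cv2.convertScaleAbs(im,alpha=1.5)
    cv2.imwrite('pics/%s_crop.png'%n,cv2.resize(im,None,fx=6,fy=6,interpolation=cv2.INTER_CUBIC))
E
```

```text
top spacer z 0.0369 95 box [ 0.5298 -0.133   0.0358] [0.031  0.0313 0.0056] mec 0.5305 -0.1322 0.0167
top bush z 0.0199 77 box [ 0.4419 -0.1265  0.0185] [0.0333 0.0316 0.0051] mec 0.4418 -0.1255 0.0169
top washer z 0.0121 106 box [ 0.5497 -0.2643  0.0111] [0.0342 0.0371 0.0061] mec 0.5506 -0.2639 0.0191
top wide z 0.0122 134 box [ 0.6349 -0.1072  0.0115] [0.0493 0.0485 0.0065] mec 0.6356 -0.1069 0.0254
top 0.003 0.015 1300 [0.6152 0.15   0.0037] ((578.4888305664062, 162.67454528808594), (303.3936767578125, 299.82568359375), 89.42426300048828)
top 0.017 0.023 2668 [0.5469 0.1439 0.02  ] ((608.358154296875, 173.5153350830078), (236.5815887451172, 204.290771484375), 10.551761627197266)
top 0.074 0.081 177 [0.5305 0.2466 0.0783] ((537.3800048828125, 179.40054321289062), (41.34122085571289, 156.9924774169922), 10.533171653747559)
top 0.0815 0.0865 635 [0.5353 0.1916 0.0843] ((535.04443359375, 198.73593139648438), (46.395408630371094, 117.18412780761719), 9.308697700500488)
top 0.0865 0.092 221 [0.5339 0.2045 0.0878] ((538.2499389648438, 179.910888671875), (46.176429748535156, 156.52337646
[... 1037 characters left out ...]
23 0.0779] ((531.7728271484375, 177.6417694091797), (38.063228607177734, 156.48854064941406), 13.453829765319824)
side 0.0815 0.0865 349 [0.5334 0.186  0.084 ] ((537.8531494140625, 179.23300170898438), (48.59974670410156, 156.2603759765625), 12.028730392456055)
side 0.0865 0.092 109 [0.5253 0.2135 0.0875] ((538.1561279296875, 179.07456970214844), (48.132389068603516, 158.22653198242188), 11.618561744689941)
side 0.093 0.1 61 [0.538  0.2148 0.0957] ((542.3584594726562, 165.43397521972656), (26.85813331604004, 127.86573028564453), 13.308999061584473)
side 0.112 0.125 52 [0.5274 0.2189 0.1169] ((529.7438354492188, 219.73757934570312), (26.127243041992188, 12.631970405578613), 6.113606929779053)
```

```bash
python3 -m jog '{"delta_pos":[[0.68,-0.72,0],[0.68,-0.72,0],[0.68,-0.72,0],[0.68,-0.72,0],[0.68,-0.72,0],[0.68,-0.72,0],[0.68,-0.72,0],[0.68,-0.72,0],[0.68,-0.72,0],[0.68,-0.72,0]],"turn":[[0,0,-0.75],[0,0,-0.75],[0,0,-0.75],[0,0,-0.75],[0,0,-0.75],[0,0,-0.75],[0,0,-0.75],[0,0,-0.75],[0,0,-0.75],[0,0,-0.75]],"hand":[1,1,1,1,1,1,1,1,1,1]}' 40; python3 - <<'E'
from h import *
c=snap('wrist','pics/w1.png'); print(bot.get_obs()['ee_pos'],bot.get_obs()['tcp_rot'],bot.get_obs()['q'],bot.get_obs()['time'])
E
```

```text
time: 1.15
ee_pos: [0.5321, 0.1539, 0.2312]
tcp_rot: [-180.0, -0.0, 99.4]
wrist_force: [1.2, 1.1, 0.8]
opening: 0.0855
[0.53586094 0.1492521  0.23003788] [1.79977030e+02 1.37980516e-01 9.88349719e+01] [15.63558157  5.81519109 10.83971789 95.01805759 -0.13972966 96.80057408] 1.2
```

View pics/w1.png

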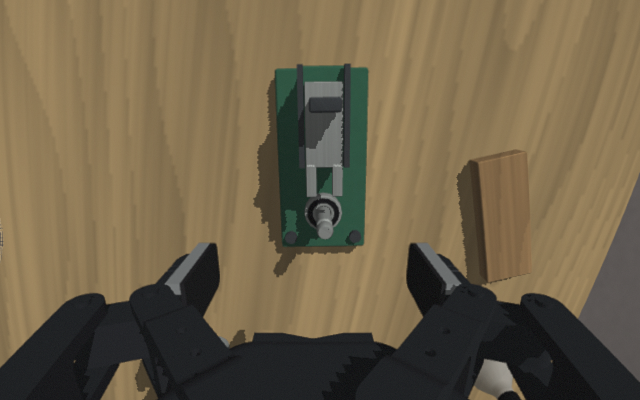

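View pics/side_crop.png

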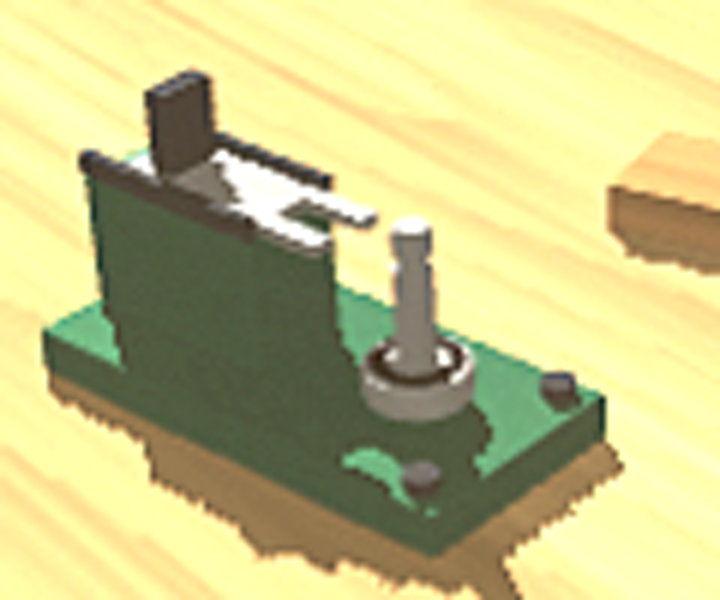

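The wrist image shows the unit upright in the image, shaft tip about (325,230), keeper tab (325,104). I'll retake it once settled and measure.

```bash
python3 - <<'E'
from h import *
for i in range(3): snap('wrist')
c=snap('wrist','pics/w2.png'); o=bot.get_obs();print(o['ee_pos'],o['tcp_rot'],o['time'])
P=cloud(c); s=P[40:270,220:420].reshape(-1,3)
for a,b in((.017,.023),(.030,.052),(.080,.0865),(.093,.099),(.112,.125)):
    m=(s[:,2]>a)&(s[:,2]<b);q=s[m]
    if len(q)>3: print(a,b,len(q),np.median(q,0).round(4),cv2.minAreaRect(q[:,:2].astype(np.float32)*1000))
q=P[200:245,300:350];m=(q[...,2]>.09)
vu=np.argwhere(m);print(vu.min(0)+[200,300],vu.max(0)+[200,300],q[m].mean(0),np.nanmax(q[...,2]))
im=c['frame'][60:260,260:390,::-1]
cv2.imwrite('pics/w2c.png',cv2.resize(im,None,fx=3,fy=3,interpolation=cv2.INTER_CUBIC))
im=c['frame'][190:255,285:365,::-1]
cv2.imwrite('pics/w2d.png',cv2.resize(im,None,fx=8,fy=8,interpolation=cv2.INTER_CUBIC))
E
```

```text
[0.53090125 0.15562377 0.23094018] [-1.79949152e+02 -9.40292549e-03  9.96640099e+01] 1.4
0.017 0.023 8452 [0.5406 0.1513 0.0211] ((541.0906982421875, 162.4950408935547), (100.86896514892578, 204.3757781982422), 10.157842636108398)
0.03 0.052 814 [0.5471 0.1174 0.0413] ((550.1817016601562, 112.67413330078125), (41.1827392578125, 38.06709289550781), 13.177200317382812)
0.08 0.0865 3434 [0.534  0.1963 0.085 ] ((536.3436889648438, 184.209228515625), (44.942012786865234, 146.99815368652344), 8.937402725219727)
0.093 0.099 206 [0.55   0.1121 0.0969] ((549.9979858398438, 111.46311950683594), (15.08800983428955, 14.576332092285156), 51.969451904296875)
0.112 0.125 519 [0.5299 0.2248 0.1188] ((529.9991455078125, 224.81317138671875), (25.143508911132812, 11.466867446899414), 9.556039810180664)
[223 317] [240 333] [0.55004001 0.11233295 0.09613267] 0.09854924957033229
```

View pics/w2d.png

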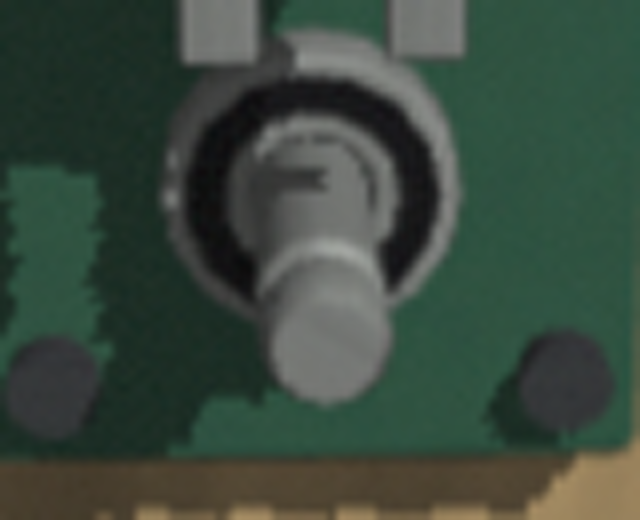

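View pics/w2c.png

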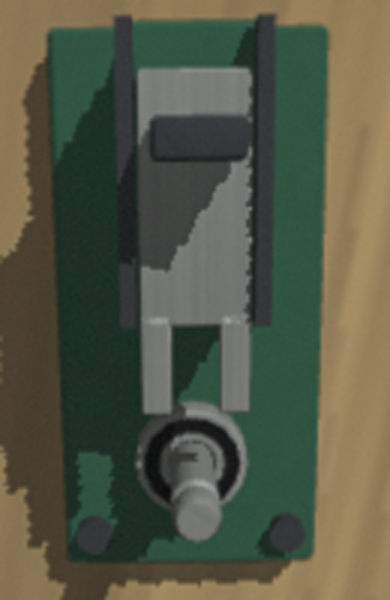

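```bash
python3 -m jog '{"delta_pos":[[-0.07,-0.82,-0.2],[-0.07,-0.82,-0.2],[-0.07,-0.82,-0.2],[-0.07,-0.82,-0.2],[-0.07,-0.82,-0.22],[-0.07,-0.82,-0.22],[0,0,0],[0,0,0],[0,0,0],[0,0,0]],"turn":[[0,0,0.04],[0,0,0],[0,0,0],[0,0,0],[0,0,0],[0,0,0],[0,0,0],[0,0,0],[0,0,0],[0,0,0]],"hand":[1,1,1,1,1,1,1,1,1,1]}' 40; python3 - <<'E'
from h import *
c=load('wrist'); print('tip',atz(c,326.25,233.1,.096))
c=snap('wrist','pics/w3.png'); o=bot.get_obs();print(o['ee_pos'],o['tcp_rot'],o['time'])
P=cloud(c); q=P[150:300,230:420];m=(q[...,2]>.030)&(q[...,2]<.045)
vu=np.argwhere(m);print(vu.min(0)+[150,230],vu.max(0)+[150,230]);print(np.nanpercentile(q[m],[1,50,99],axis=0),cv2.minEnclosingCircle(q[m][:,:2].astype(np.float32)))
v,u=(vu.min(0)+vu.max(0))/2+[150,230]
im=c['frame'][int(v)-40:int(v)+40,int(u)-50:int(u)+50,::-1];print(int(u)-50,int(v)-40)
cv2.imwrite('pics/w3d.png',cv2.resize(im,None,fx=7,fy=7,interpolation=cv2.INTER_CUBIC))
E
```

```text
time: 2.4
ee_pos: [0.5104, -0.0888, 0.1698]
tcp_rot: [180.0, 0.0, 100.1]
wrist_force: [-1.6, 0.9, 0.2]
opening: 0.0855
tip [0.5513751  0.11099418 0.096     ]
[ 0.51038117 -0.08896033  0.16970852] [1.79961521e+02 6.93177808e-03 1.00118237e+02] 2.45
[213 308] [247 342]
[[ 0.51379568 -0.14628554  0.03036182]
 [ 0.52945615 -0.12973841  0.03495126]
 [ 0.54517788 -0.1143693   0.03676898]] ((0.5296854972839355, -0.13059408962726593), 0.017160959541797638)
275 190
```

View pics/w3.png

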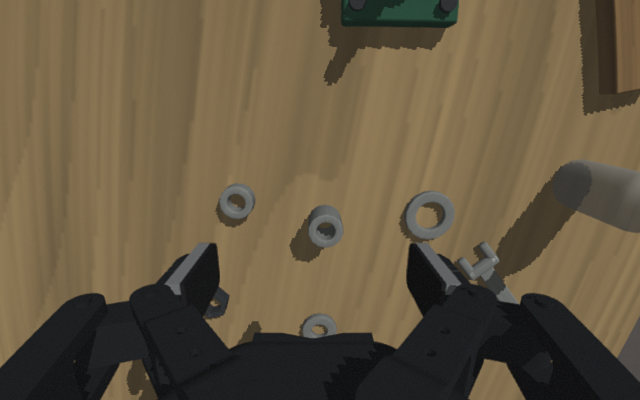

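View pics/w3d.png

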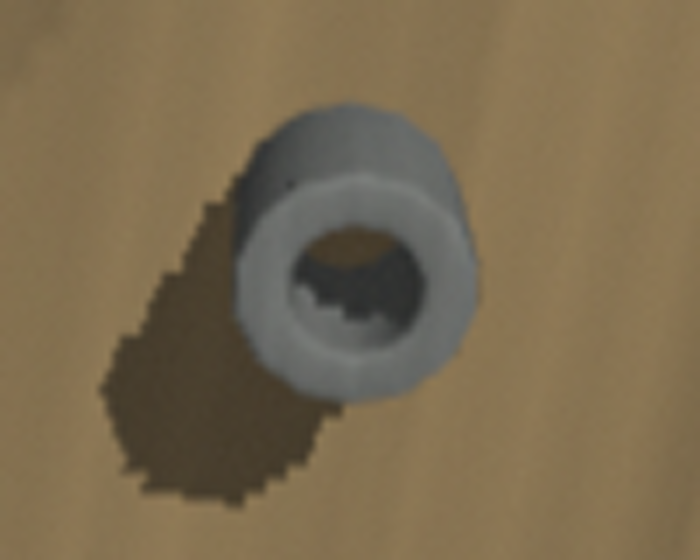

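```bash
python3 - <<'E'
from h import *
c=load('wrist'); print('spacer',atz(c,326,231.1,.034))
print('washer',atz(c,319,326,.008))
o=bot.get_obs();print(o['ee_pos'])
E
```

```text
spacer [ 0.53063164 -0.13083969  0.034     ]
washer [ 0.5475905  -0.25671578  0.008     ]
[ 0.51038117 -0.08896033  0.16970852]
```

```bash
python3 -m jog '{"delta_pos":[[0.2,-0.43,-0.4],[0.19,-0.43,-0.4],[0,0,-0.8],[0,0,-0.8],[0,0,-0.5],[0,0,-0.33],[0,0,0],[0,0,0],[0,0,0],[0,0,0]],"turn":[[0,0,0],[0,0,0],[0,0,0],[0,0,0],[0,0,0],[0,0,0],[0,0,0],[0,0,0],[0,0,0],[0,0,0]],"hand":[1,1,1,1,1,1,1,1,-0.3,-0.3]}' 40; python3 -c "
from h import *
c=snap('wrist','pics/w4.png'); o=bot.get_obs();print(o['ee_pos'],o['opening'])"
```

```text
time: 3.45
ee_pos: [0.5304, -0.1333, 0.0092]
tcp_rot: [179.9, 0.0, 100.0]
wrist_force: [-0.2, -1.0, -0.4]
opening: 0.059
[ 0.53025812 -0.13330505  0.00893091] 0.05187937700164476
```

View pics/w4.png

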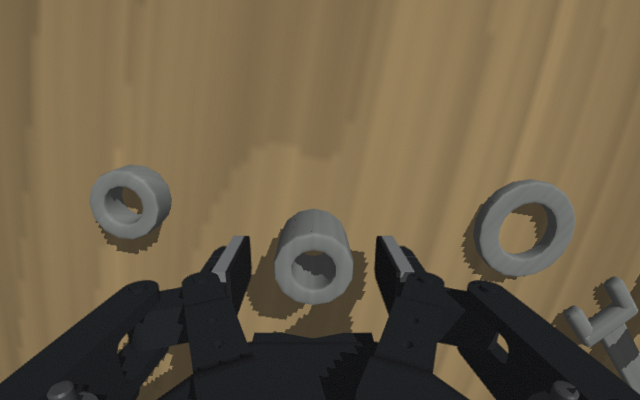

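```bash
python3 -m jog '{"delta_pos":[[0,0.02,0],[0,0,0],[0,0,0],[0,0,0],[0,0,0],[0,0,0],[0,0,0],[0,0,0],[0,0,0.3],[0,0,0.6]],"turn":[[0,0,0],[0,0,0],[0,0,0],[0,0,0],[0,0,0],[0,0,0],[0,0,0],[0,0,0],[0,0,0],[0,0,0]],"hand":[-0.3,-1,-1,-1,-1,-1,-1,-1,-1,-1]}' 80; python3 -c "
from h import *
c=snap('wrist','pics/w5.png'); o=bot.get_obs();print(o['ee_pos'],o['opening'],o['wrist_force'])"
```

```text
time: 4.5
ee_pos: [0.5279, -0.1319, 0.0517]
tcp_rot: [-179.8, -0.1, 100.0]
wrist_force: [0.7, 0.1, -1.2]
opening: 0.0311
[ 0.53073934 -0.13256465  0.05853184] 0.03126495190436493 [ 1.5228908  -0.41133259  3.16555782]
```

View pics/w5.png

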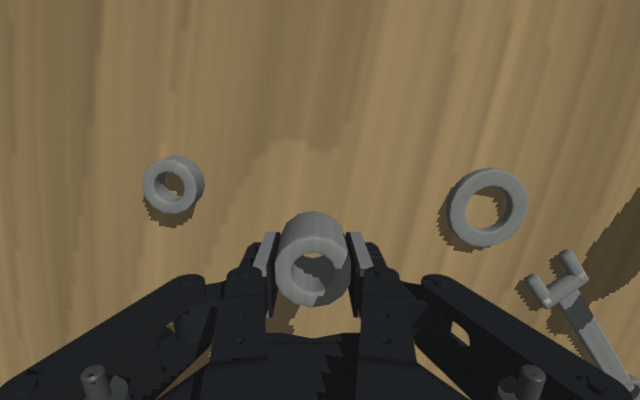

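Spacer held. I'll measure its axis in the tool frame with the same camera.

```bash
python3 - <<'E'
from h import *
c=snap('wrist'); c=snap('wrist');o=bot.get_obs();print(o['ee_pos'],o['tcp_rot'],o['wrist_force'])
im=c['frame'][200:315,250:370,::-1]
im=cv2.convertScaleAbs(im,alpha=1.6)
cv2.imwrite('pics/w6.png',cv2.resize(im,None,fx=5,fy=5,interpolation=cv2.INTER_CUBIC))
P=cloud(c)[205:312,275:352];zt=o['ee_pos'][2]
m=(P[...,2]>zt+.02)&(P[...,2]<zt+.034)
q=P[m]-o['ee_pos'];a=np.radians(o['tcp_rot'][2])
# in frame rotated by yaw
X=q[:,0]*np.cos(a)+q[:,1]*np.sin(a);Y=-q[:,0]*np.sin(a)+q[:,1]*np.cos(a)
print(len(q),np.percentile(X,[1,50,99]),np.percentile(Y,[1,50,99]),np.percentile(q[:,2],[1,50,99]))
E
```

```text
[ 0.53085463 -0.1325876   0.05534624] [1.79799368e+02 8.98424056e-02 9.99899669e+01] [ 0.12879954  0.4683429  -2.40030966]
4128 [-0.01360554  0.00311817  0.01802933] [-0.01598202 -0.00044948  0.01543168] [0.02037113 0.02785538 0.02984411]
```

View pics/w6.png

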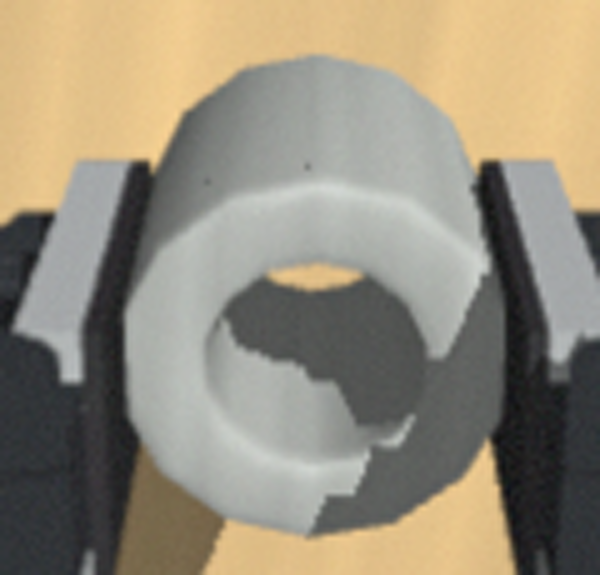

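```bash
python3 - <<'E'
from h import *
c=load('wrist');o=bot.get_obs();e=o['ee_pos'];a=np.radians(o['tcp_rot'][2])
for u,v in((313.2,272.8),(313.1,271.8)):
    q=atz(c,u,v,e[2]+.026)-e
    print(q,q[0]*np.cos(a)+q[1]*np.sin(a),-q[0]*np.sin(a)+q[1]*np.cos(a))
print(np.array(c['mount']).round(4))
E
```

```text
[0.00044223 0.00057508 0.026     ] 0.0004896432024861835 -0.0005352842632141037
[0.00031905 0.00103325 0.026     ] 0.0009622379177484158 -0.0004934614961977622
[[-1.000e-03  9.643e-01  2.649e-01  6.790e-02]
 [ 1.000e+00  1.000e-03  2.000e-04 -1.000e-04]
 [-0.000e+00  2.649e-01 -9.643e-01 -1.437e-01]
 [ 0.000e+00  0.000e+00  0.000e+00  1.000e+00]]
```

```bash
python3 -m jog '{"delta_pos":[[0,0.3,0.6],[0.07,0.7,0.5],[0.07,0.9,0.2],[0.07,0.9,0],[0.07,0.9,0],[0.06,0.7,0],[0.05,0.46,0],[0,0,0],[0,0,0],[0,0,0]],"turn":[[0,0,0],[0,0,0],[0,0,0],[0,0,0],[0,0,0],[0,0,0],[0,0,0],[0,0,0],[0,0,0],[0,0,0]],"hand":[-1,-1,-1,-1,-1,-1,-1,-1,-1,-1]}' 80; python3 - <<'E'
from h import *
c=snap('wrist','pics/w7.png'); o=bot.get_obs();print(o['ee_pos'],o['opening'],o['wrist_force'],o['tcp_rot'])
for n,(u0,v0,w,h) in dict(side=(205,130,140,115),top=(230,180,110,80)).items():
    c=snap(n);im=c['frame'][v0:v0+h,u0:u0+w,::-1]
    cv2.imwrite('pics/%s7.png'%n,cv2.resize(im,None,fx=5.5,fy=5,interpolation=cv2.INTER_CUBIC) if n=='top' else cv2.resize(im,None,fx=5,fy=5,interpolation=cv2.INTER_CUBIC))
E
```

```text
time: 5.65
ee_pos: [0.5488, 0.11, 0.1174]
tcp_rot: [-179.9, 0.0, 100.0]
wrist_force: [0.2, -0.3, -2.0]
opening: 0.0312
[0.54890254 0.10975359 0.11751453] 0.03123555052692086 [-0.1196711   0.39889364 -1.60668236] [-1.79964407e+02  1.24891315e-02  9.99247147e+01]
```

View pics/w7.png

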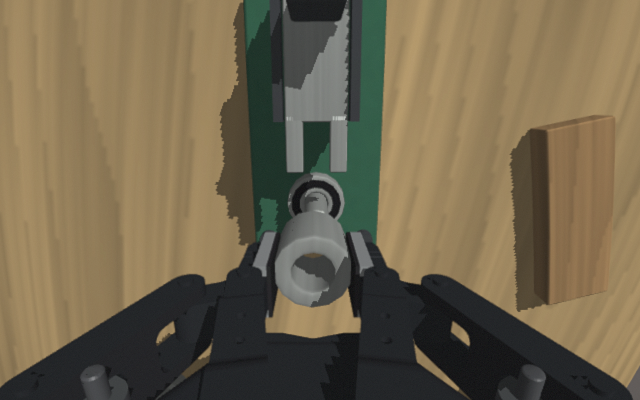

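View pics/side7.png

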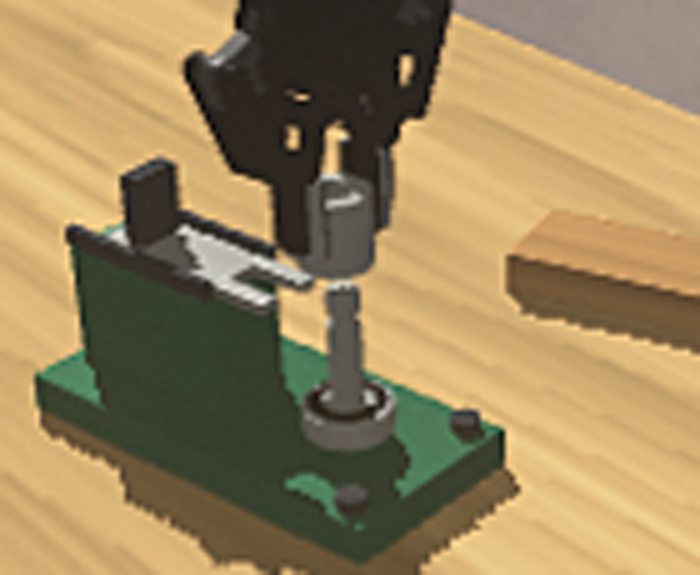

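View pics/top7.png

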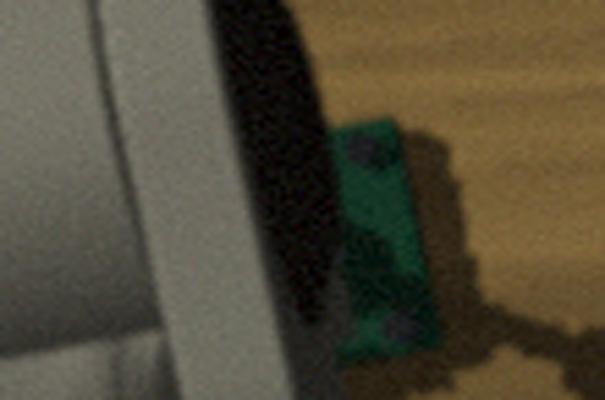

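```bash
python3 - <<'E'
from h import *
c=load('side');im=c['frame'][160:220,255:295,::-1]
cv2.imwrite('pics/side7b.png',cv2.resize(im,None,fx=13,fy=10,interpolation=cv2.INTER_CUBIC))
w2c=np.array(c['extrinsics'])
def proj(p):
    q=w2c[:3,:3]@p+w2c[:3,3];a,b=q[0]/-q[2],-q[1]/-q[2];s=1+c['k1']*(a*a+b*b)
    return a*s*c['fx']+c['cx'],b*s*c['fy']+c['cy'],q[2]
e=bot.get_obs()['ee_pos']
for p in([.5505,.111,.096],[.5505,.111,.06],[.5505,.111,.034],e+[0,0.0007,-.008],e+[0,0.0007,.026]): print(np.round(proj(np.array(p)),2))
g=c['frame'].astype(int).sum(2)
for v in (171,174,178,182,184,190,193,196,200,203): print(v,g[v,262:288])
E
```

```text
[272.47 186.72  -0.86]
[273.23 201.35  -0.88]
[273.77 211.54  -0.89]
[271.76 181.28  -0.85]
[271.01 166.64  -0.83]
171 [119 119 115 108 186 257 265 172 400 410 333 316 285 233 230 238 250 191
 106 182 192 361 497 514 511 513]
174 [114 121 117 110 150 244 272 226 206 255 268 262 261 259 254 254 250 212
 115 158 223 445 483 468 473 479]
178 [109 117 114 115 122 234 268 266 185 241 268 259 263 259 250 249 235 198
 449 491 476 482 497 504 501 502]
182 [567 495 328 241 258 260 253 246 260 271 262 258 261 258 250 242 217 275
 493 538 528 523 521 518 508 495]
184 [580 588 584 446 320 258 249 245 242 251 244 235 232 251 267 269 405 481
 500 502 510 516 522 522 530 525]
190 [570 565 568 568 566 549 554 470 295 242 257 257 259 242 201 489 540 532
 531 532 530 529 519 511 501 499]
193 [539 509 512 521 517 530 555 585 508 316 251 256 252 234 422 549 541 519
 508 507 514 525 520 530 535 535]
196 [614 597 583 561 543 522 521 548 357 222 254 264 256 247 216 430 545 548
 545 545 541 535 525 521 510 497]
200 [301 295 288 279 269 254 303 477 400 270 254 256 254 250 227 341 516 538
 537 545 556 553 546 544 548 552]
203 [288 295 290 290 296 291 289 290 282 258 260 264 261 251 234 343 519 552
 547 546 545 545 540 542 550 556]
```

View pics/side7b.png

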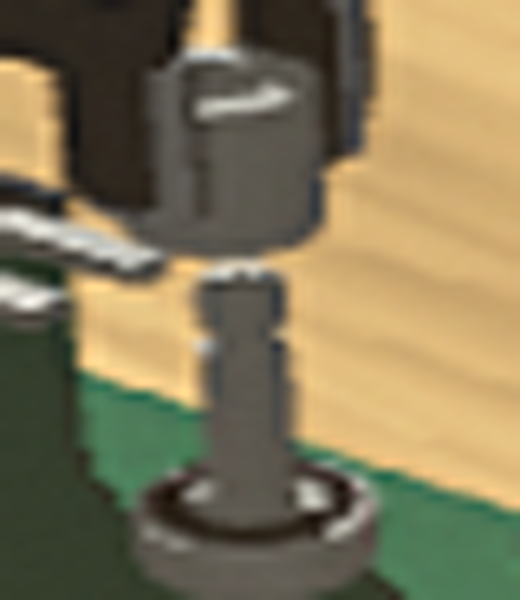

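```bash
python3 -m jog '{"delta_pos":[[0.044,0.004,0],[0,0,-0.1],[0,0,-0.1],[0,0,0],[0,0,-0.04],[0,0,-0.04],[0,0,-0.04],[0,0,-0.04],[0,0,0],[0,0,0]],"turn":[[0,0,0],[0,0,0],[0,0,0],[0,0,0],[0,0,0],[0,0,0],[0,0,0],[0,0,0],[0,0,0],[0,0,0]],"hand":[-1,-1,-1,-1,-1,-1,-1,-1,-1,-1]}' 80; python3 - <<'E'
from h import *
o=bot.get_obs();print(o['ee_pos'],o['opening'],o['wrist_force'],o['torque'])
c=snap('side');im=c['frame'][150:220,245:305,::-1]
cv2.imwrite('pics/side8.png',cv2.resize(im,None,fx=9,fy=8,interpolation=cv2.INTER_CUBIC))
E
```

```text
time: 6.8
ee_pos: [0.5512, 0.1108, 0.0996]
tcp_rot: [-180.0, 0.0, 100.0]
wrist_force: [0.7, -1.4, -3.7]
opening: 0.031
[0.55118594 0.11076759 0.09959072] 0.030995692828474423 [ 0.73505732 -1.38782273 -3.69612699] [-0.38680616 -0.07250343 -0.00463258]
```

View pics/side8.png

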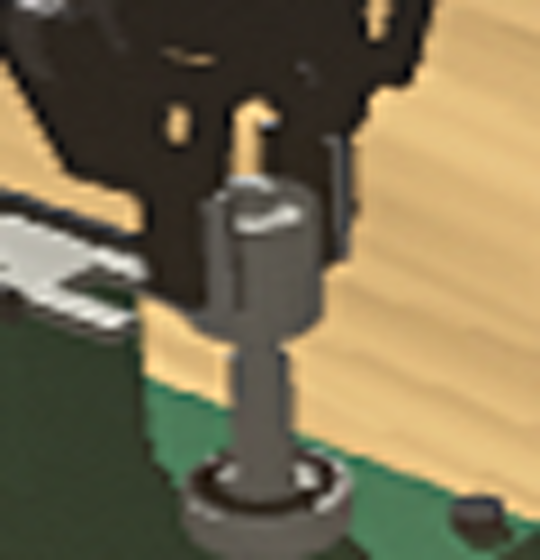

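```bash
python3 -m jog '{"delta_pos":[[0,-0.016,-0.04],[0,0,-0.06],[0,0,-0.08],[0,0,-0.08],[0,0,-0.08],[0,0,-0.08],[0,0,-0.08],[0,0,-0.08],[0,0,0],[0,0,0]],"turn":[[0,0,0],[0,0,0],[0,0,0],[0,0,0],[0,0,0],[0,0,0],[0,0,0],[0,0,0],[0,0,0],[0,0,0]],"hand":[-1,-1,-1,-1,-1,-1,-1,-1,-1,-1]}' 80; python3 - <<'E'
from h import *
o=bot.get_obs();print(o['ee_pos'],o['opening'],o['wrist_force'],o['torque'])
E
```

```text
time: 7.85
ee_pos: [0.5513, 0.1101, 0.0707]
tcp_rot: [-180.0, 0.0, 100.0]
wrist_force: [-0.6, -0.9, -2.0]
opening: 0.0313
[0.5512532  0.11013116 0.07074198] 0.03127265204092729 [-0.55712452 -0.86075392 -2.03644786] [ 0.02077681  0.03503872 -0.03791217]
```

```bash
python3 -m jog '{"delta_pos":[[0,0,-0.06],[0,0,-0.08],[0,0,-0.06],[0,0,-0.04],[0,0,-0.04],[0,0,-0.02],[0,0,-0.02],[0,0,-0.02],[0,0,-0.02],[0,0,-0.02]],"turn":[[0,0,0],[0,0,0],[0,0,0],[0,0,0],[0,0,0],[0,0,0],[0,0,0],[0,0,0],[0,0,0],[0,0,0]],"hand":[-1,-1,-1,-1,-1,-1,-1,-1,-1,-1]}' 80; python3 - <<'E'
from h import *
o=bot.get_obs();print(o['ee_pos'],o['opening'],o['wrist_force'],o['torque'])
E
```

```text
time: 8.85
ee_pos: [0.5513, 0.1102, 0.0518]
tcp_rot: [180.0, 0.0, 100.0]
wrist_force: [-0.3, -0.0, -2.3]
opening: 0.0312
[0.55129912 0.1101538  0.05177043] 0.031234572851196622 [-0.26368296 -0.03502732 -2.25882205] [ 0.00386127  0.01637955 -0.00793463]
```

```bash
python3 -m jog '{"delta_pos":[[0,0,-0.02],[0,0,-0.02],[0,0,-0.02],[0,0,-0.02],[0,0,-0.02],[0,0,-0.01],[0,0,-0.01],[0,0,-0.01],[0,0,-0.01],[0,0,0]],"turn":[[0,0,0],[0,0,0],[0,0,0],[0,0,0],[0,0,0],[0,0,0],[0,0,0],[0,0,0],[0,0,0],[0,0,0]],"hand":[-1,-1,-1,-1,-1,-1,-1,-1,-1,-1]}' 80; python3 - <<'E'
from h import *
o=bot.get_obs();print(o['ee_pos'],o['opening'],o['wrist_force'],o['torque'])
E
```

```text
time: 9.85
ee_pos: [0.5513, 0.1102, 0.0447]
tcp_rot: [180.0, -0.0, 100.0]
wrist_force: [-2.5, 0.9, 3.6]
opening: 0.0311
[0.55132399 0.11016208 0.04473758] 0.031142969220182896 [-2.45030794  0.89625996  3.56706213] [-0.08602339  0.26291104 -0.03335921]
```

```bash
python3 -m jog '{"delta_pos":[[0,0,-0.01],[0,0,-0.01],[0,0,-0.01],[0,0,-0.01],[0,0,0],[0,0,0],[0,0,0],[0,0,0],[0,0,0],[0,0,0]],"turn":[[0,0,0],[0,0,0],[0,0,0],[0,0,0],[0,0,0],[0,0,0],[0,0,0],[0,0,0],[0,0,0],[0,0,0]],"hand":[-1,-1,-1,-1,-1,-1,-1,-1,-1,-1]}' 80; python3 - <<'E'
from h import *
o=bot.get_obs();print(o['ee_pos'],o['opening'],o['wrist_force'],o['torque'])
E
```

```text
time: 10.85
ee_pos: [0.5513, 0.1102, 0.0428]
tcp_rot: [180.0, -0.0, 100.0]
wrist_force: [-1.7, -0.0, 4.4]
opening: 0.0317
[0.55130714 0.11016449 0.04283021] 0.03166966693568116 [-1.71127444 -0.02565891  4.43561976] [-0.10478281  0.39618051 -0.02237913]
```

```bash
python3 -m jog '{"delta_pos":[[0,0,-0.008],[0,0,-0.008],[0,0,0],[0,0,0],[0,0,0],[0,0,0],[0,0,0],[0,0,0],[0,0,0],[0,0,0]],"turn":[[0,0,0],[0,0,0],[0,0,0],[0,0,0],[0,0,0],[0,0,0],[0,0,0],[0,0,0],[0,0,0],[0,0,0]],"hand":[-1,-1,-1,-1,-1,-1,-1,-1,-1,-1]}' 80; python3 - <<'E'
from h import *
o=bot.get_obs();print(o['ee_pos'],o['opening'],o['wrist_force'],o['torque'])
E
```

```text
time: 11.85
ee_pos: [0.5514, 0.1102, 0.0428]
tcp_rot: [180.0, -0.0, 100.0]
wrist_force: [-4.2, -0.8, 10.6]
opening: 0.0312
[0.55136057 0.110185   0.0428038 ] 0.031246965279642273 [-4.20937806 -0.8228346  10.56337651] [-0.15548688  0.93115805  0.02398826]
```

```bash
python3 -m jog '{"delta_pos":[[0,0,-0.008],[0,0,0],[0,0,0],[0,0,0],[0,0,0],[0,0,0],[0,0,0],[0,0,0],[0,0,0],[0,0,0]],"turn":[[0,0,0],[0,0,0],[0,0,0],[0,0,0],[0,0,0],[0,0,0],[0,0,0],[0,0,0],[0,0,0],[0,0,0]],"hand":[-1,-1,-1,-1,-1,-1,-1,-1,-1,-1]}' 80; python3 - <<'E'
from h import *
o=bot.get_obs();print(o['ee_pos'],o['opening'],o['wrist_force'],o['torque'])
E
```

```text
time: 12.85
ee_pos: [0.5514, 0.1102, 0.0428]
tcp_rot: [180.0, -0.0, 100.0]
wrist_force: [-5.7, -1.8, 13.9]
opening: 0.0312
[0.55135232 0.11019683 0.04275734] 0.031195320027951022 [-5.69787228 -1.8364639  13.87613868] [-0.1494189   1.20810327  0.04781846]
```

```bash
python3 -m jog '{"delta_pos":[[0,0,-0.004],[0,0,0],[0,0,0],[0,0,0],[0,0,0],[0,0,0],[0,0,0],[0,0,0],[0,0,0],[0,0,0]],"turn":[[0,0,0],[0,0,0],[0,0,0],[0,0,0],[0,0,0],[0,0,0],[0,0,0],[0,0,0],[0,0,0],[0,0,0]],"hand":[-1,-1,-1,-1,-1,-1,-1,-1,-1,-1]}' 80; python3 - <<'E'
from h import *
o=bot.get_obs();print(o['ee_pos'],o['opening'],o['wrist_force'],o['torque'])
c=snap('wrist','pics/w9.png')
c=snap('side');im=c['frame'][150:235,235:315,::-1]
cv2.imwrite('pics/side9.png',cv2.resize(im,None,fx=8,fy=7,interpolation=cv2.INTER_CUBIC))
P=cloud(c)[190:230,255:290].reshape(-1,3);d=np.hypot(P[:,0]-.5505,P[:,1]-.111)
m=(d>.0175)&(d<.0215);print(np.percentile(P[m,2],[50,75,90,97]))
E
```

```text
time: 13.85
ee_pos: [0.5514, 0.1102, 0.0427]
tcp_rot: [179.9, -0.0, 100.0]
wrist_force: [-6.1, -0.7, 14.4]
opening: 0.0311
[0.55136654 0.11019323 0.04272885] 0.031123244978441947 [-6.06042212 -0.73389129 14.43069142] [-0.23796392  1.35168758 -0.02324721]
[0.04604443 0.0583383  0.07047751 0.08110668]
```

View pics/side9.png

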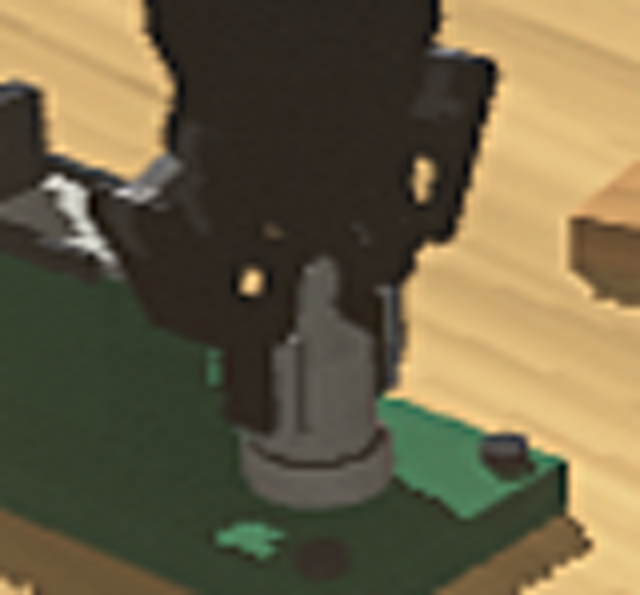

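```bash
python3 -m jog '{"delta_pos":[[0,0,0.012],[0,0,0.012],[0,0,0],[0,0,0],[0,0,0],[0,0,0],[0,0,0],[0,0,0.2],[0,0,0.5],[0,0,0.8]],"turn":[[0,0,0],[0,0,0],[0,0,0],[0,0,0],[0,0,0],[0,0,0],[0,0,0],[0,0,0],[0,0,0],[0,0,0]],"hand":[-1,-1,-1,0.4,0.4,0.4,0.4,0.4,0.4,0.4]}' 80; python3 - <<'E'
from h import *
c=snap('wrist','pics/w10.png');o=bot.get_obs();print(o['ee_pos'],o['opening'],o['wrist_force'],o['torque'],o['time'])
c=snap('side');im=c['frame'][130:235,215:315,::-1]
cv2.imwrite('pics/side10.png',cv2.resize(im,None,fx=7,fy=5.6,interpolation=cv2.INTER_CUBIC))
E
```

```text
time: 14.95
ee_pos: [0.55, 0.1099, 0.1169]
tcp_rot: [-179.8, 0.0, 100.0]
wrist_force: [1.1, 0.1, 0.5]
opening: 0.0596
[0.55285376 0.11044384 0.12565054] 0.059984709939123255 [-2.24957675e-03 -3.64326050e-01  6.08049123e+00] [ 0.00070822 -0.01525725  0.02070786] 15.0
```

View pics/side10.png

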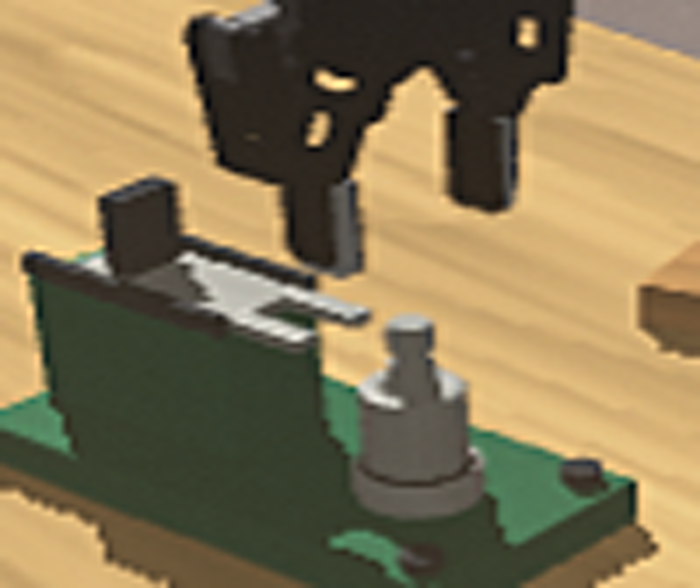

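View pics/w10.png

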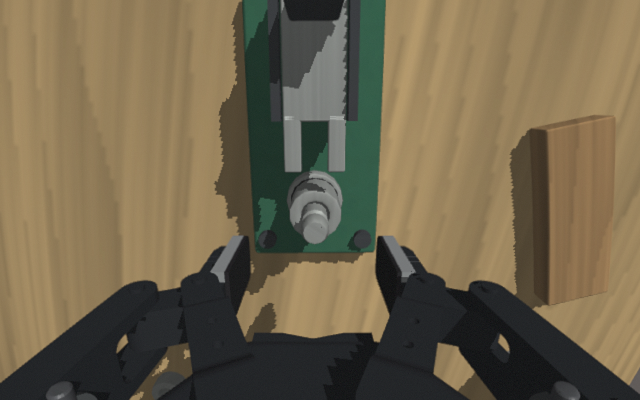

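Spacer is seated and free (the side view shows it flush on the bearing, the bearing on the plate). Next, the washer.

```bash
python3 -m jog '{"delta_pos":[[-0.06,-0.5,0.3],[-0.06,-0.95,0.2],[-0.06,-0.95,0],[-0.06,-0.95,0],[-0.06,-0.95,0],[-0.06,-0.95,0],[-0.06,-0.9,0],[-0.03,-0.47,0],[0,0,0],[0,0,0]],"turn":[[0,0,0],[0,0,0],[0,0,0],[0,0,0],[0,0,0],[0,0,0],[0,0,0],[0,0,0],[0,0,0],[0,0,0]],"hand":[1,1,1,1,1,1,1,1,1,1]}' 40; python3 - <<'E'
from h import *
c=snap('wrist');c=snap('wrist','pics/w11.png'); o=bot.get_obs();print(o['ee_pos'],o['tcp_rot'],o['time'])
P=cloud(c); q=P[170:310,250:400];m=(q[...,2]>.0065)&(q[...,2]<.014)
vu=np.argwhere(m);print(vu.min(0)+[170,250],vu.max(0)+[170,250]);print(np.nanpercentile(q[m],[1,50,99],axis=0),cv2.minEnclosingCircle(q[m][:,:2].astype(np.float32)))
im=c['frame'][190:270,275:375,::-1]
cv2.imwrite('pics/w11d.png',cv2.resize(im,None,fx=7,fy=7,interpolation=cv2.INTER_CUBIC))
E
```

```text
time: 16.05
ee_pos: [0.5287, -0.221, 0.1428]
tcp_rot: [180.0, -0.0, 99.9]
wrist_force: [0.4, 0.4, 0.0]
opening: 0.0854
[ 0.52894075 -0.21995538  0.14284117] [ 1.79985705e+02 -5.83569392e-03  1.00040541e+02] 16.15
[212 305] [251 346]
[[ 0.53016079 -0.28080434  0.0068446 ]
 [ 0.54855769 -0.26165146  0.00909278]
 [ 0.56707441 -0.24367983  0.01063548]] ((0.5487749576568604, -0.26266366243362427), 0.02003330923616886)
```

View pics/w11.png

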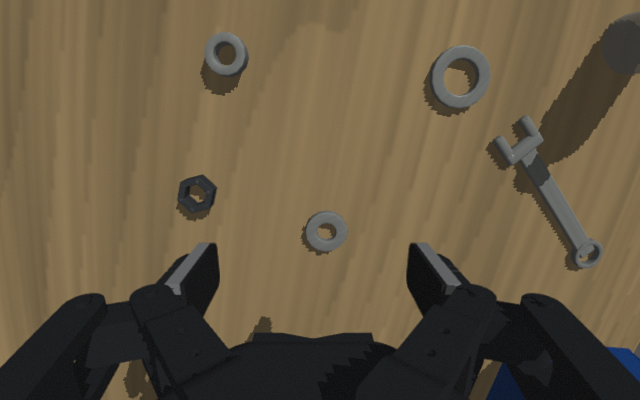

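View pics/w11d.png

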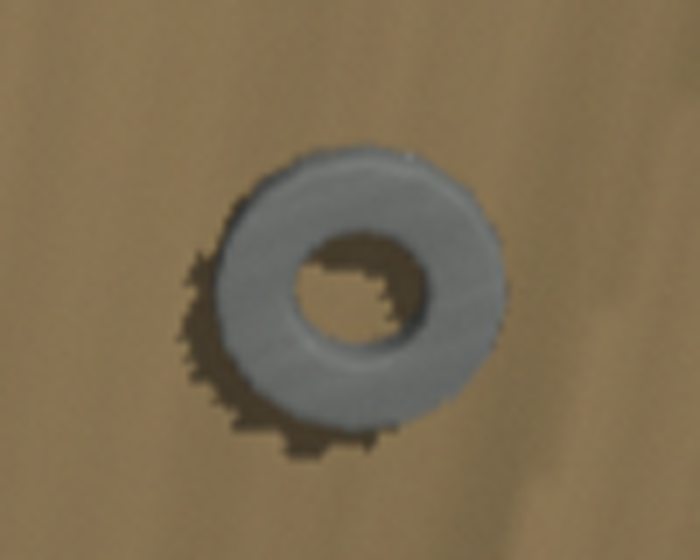

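```bash
python3 -m jog '{"delta_pos":[[0.2,-0.44,-0.5],[0.2,-0.44,-0.6],[0,0,-0.6],[0,0,-0.5],[0,0,-0.35],[0,0,-0.2],[0,0,-0.05],[0,0,0],[0,0,0],[0,0,0]],"turn":[[0,0,0],[0,0,0],[0,0,0],[0,0,0],[0,0,0],[0,0,0],[0,0,0],[0,0,0],[0,0,0],[0,0,0]],"hand":[1,1,1,1,0.25,0.25,0.25,0.25,0.25,0.25]}' 40; python3 - <<'E'
from h import *
c=snap('wrist','pics/w12.png');o=bot.get_obs();print(o['ee_pos'],o['opening'],o['wrist_force'],o['time'])
c=snap('side');im=c['frame'][265:345,365:465,::-1]
cv2.imwrite('pics/side12.png',cv2.resize(im,None,fx=7,fy=7,interpolation=cv2.INTER_CUBIC))
E
```

```text
time: 17.15
ee_pos: [0.5494, -0.265, 0.0038]
tcp_rot: [179.9, 0.1, 100.0]
wrist_force: [0.0, -0.6, -0.1]
opening: 0.0533
[ 0.54929093 -0.26508156  0.00360455] 0.05295778938747871 [ 0.30826247  0.16091142 -0.43610272] 17.2
```

View pics/w12.png

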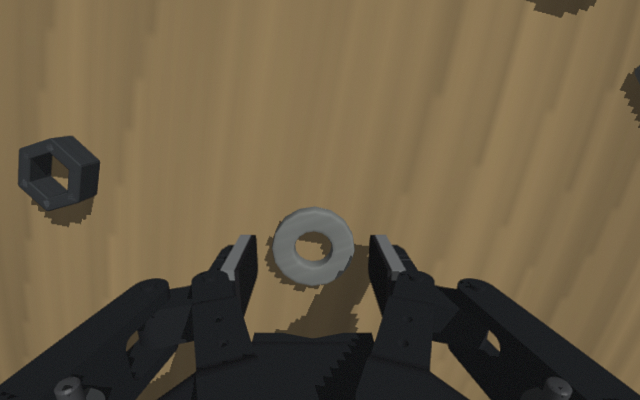

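View pics/side12.png

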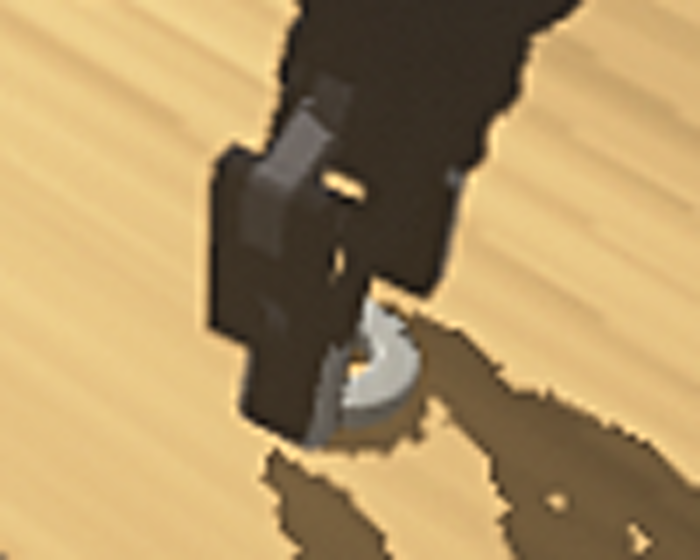

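```bash
python3 -m jog '{"delta_pos":[[0,0.016,-0.04],[0,0,-0.04],[0,0,-0.005],[0,0,0],[0,0,0],[0,0,0],[0,0,0],[0,0,0],[0,0,0],[0,0,0]],"turn":[[0,0,0],[0,0,0],[0,0,0],[0,0,0],[0,0,0],[0,0,0],[0,0,0],[0,0,0],[0,0,0],[0,0,0]],"hand":[0.1,0.1,0.1,0.1,-1,-1,-1,-1,-1,-1]}' 40; python3 - <<'E'
from h import *
c=snap('wrist','pics/w13.png');o=bot.get_obs();print(o['ee_pos'],o['opening'],o['wrist_force'],o['time'])
c=snap('side');im=c['frame'][265:345,365:465,::-1]
cv2.imwrite('pics/side13.png',cv2.resize(im,None,fx=7,fy=7,interpolation=cv2.INTER_CUBIC))
E
```

```text
time: 18.25
ee_pos: [0.5492, -0.2643, -0.001]
tcp_rot: [179.9, 0.0, 100.0]
wrist_force: [-0.2, -0.7, 5.0]
opening: 0.0374
[ 0.54919702 -0.26425218 -0.00101491] 0.03749648844680417 [ 0.78460726 -0.17903817  5.92991251] 18.3
```

View pics/side13.png

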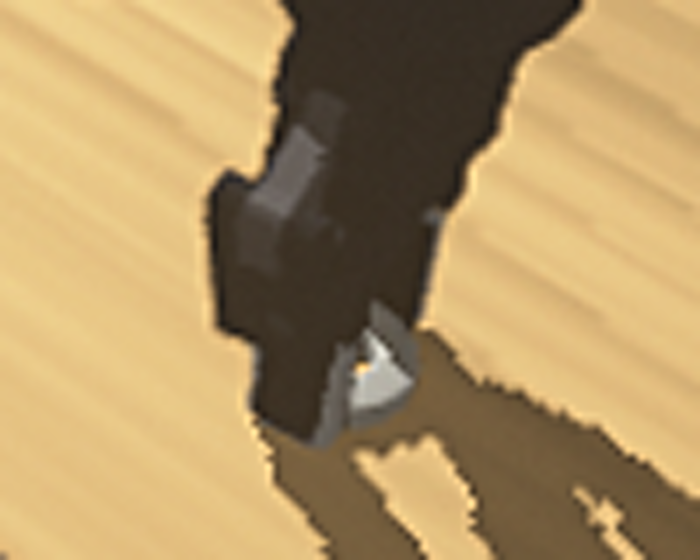

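```bash
python3 -m jog '{"delta_pos":[[0,0,0.4],[0,0.4,0.7],[0,0.75,0.6],[0.01,0.95,0.3],[0.01,0.98,0.2],[0.01,0.98,0.1],[0,0.98,0.1],[0,0.98,0],[0,0.95,0],[0,0.5,0]],"turn":[[0,0,0],[0,0,0],[0,0,0],[0,0,0],[0,0,0],[0,0,0],[0,0,0],[0,0,0],[0,0,0],[0,0,0]],"hand":[-1,-1,-1,-1,-1,-1,-1,-1,-1,-1]}' 60; python3 - <<'E'
from h import *
for i in range(5): c=snap('wrist')
c=snap('wrist','pics/w14.png');o=bot.get_obs();print(o['ee_pos'],o['opening'],o['wrist_force'],o['tcp_rot'],o['time'])
im=c['frame'][160:320,240:380,::-1]
im=cv2.convertScaleAbs(im,alpha=1.4)
cv2.imwrite('pics/w14d.png',cv2.resize(im,None,fx=5,fy=3.75,interpolation=cv2.INTER_CUBIC) if 0 else cv2.resize(im,None,fx=3.75,fy=3.75,interpolation=cv2.INTER_CUBIC))
c=snap('side');im=c['frame'][130:230,225:325,::-1]
cv2.imwrite('pics/side14.png',cv2.resize(im,None,fx=6,fy=6,interpolation=cv2.INTER_CUBIC))
E
```

```text
time: 19.35
ee_pos: [0.5496, 0.1127, 0.118]
tcp_rot: [-180.0, -0.0, 100.1]
wrist_force: [0.1, -1.1, -0.0]
opening: 0.0362
[0.55018142 0.10854082 0.11808853] 0.03657341833038952 [ 0.85040123 -0.06828367 -0.25979679] [-1.79968267e+02  1.37652978e-02  9.99462902e+01] 19.65
```

View pics/side14.png

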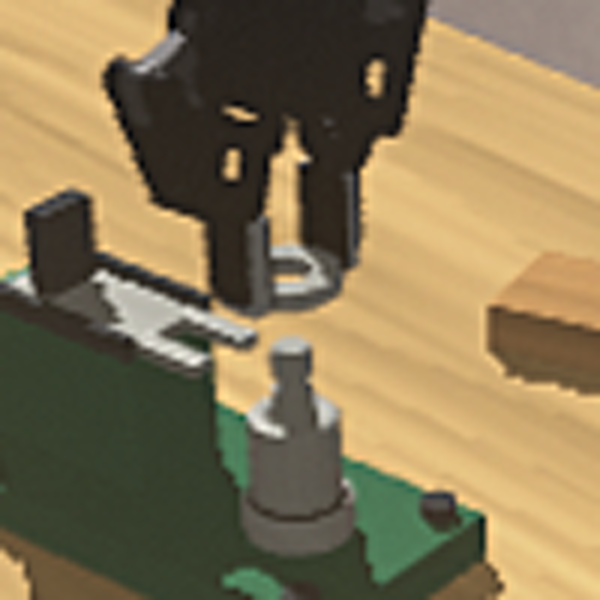

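View pics/w14d.png

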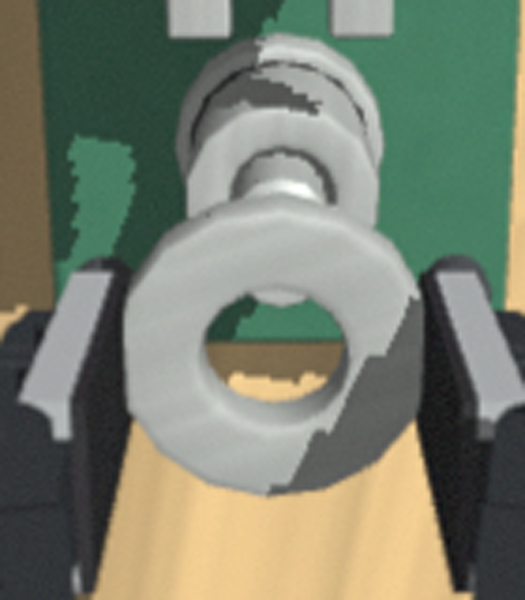

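```bash
python3 - <<'E'
from h import *
c=load('wrist');o=bot.get_obs();e=o['ee_pos'];print(e)
for u,v in((313.2,252.3),(313.9,252.5),(312.4,252)):
    print('washer rel',(atz(c,u,v,e[2]+.009)-e)*1000)
p=atz(c,315.2,240.8,.096);print('tip',p+.0065*np.array([-.17,.985,0]))
E
```

```text
[0.55025588 0.10834863 0.11817927]
washer rel [-0.58644813  3.66389227  9.        ]
washer rel [-0.24927248  3.61982625  9.        ]
washer rel [-0.97788194  3.74995095  9.        ]
tip [0.55108588 0.11081724 0.096     ]
```

```bash
python3 - <<'E'
from h import *
c=load('wrist');e=bot.get_obs()['ee_pos']
P=cloud(c)[205:295,270:355]-e
m=(P[...,2]>-.004)&(P[...,2]<.02)
q=P[m];print(len(q),np.percentile(q,[2,25,50,75,98],axis=0).round(4).tolist())
# plane fit on top face
A=np.c_[q[:,:2],np.ones(len(q))];z=q[:,2]
for _ in range(5):
    k=np.linalg.lstsq(A,z,rcond=None)[0];r=z-A@k;s=np.abs(r)<.0015;A,z=A[s],z[s]
print(k,len(z));B=A[:,:2];print(cv2.minEnclosingCircle(B.astype(np.float32)),(B.min(0)+B.max(0))/2)
c=load('side');P=cloud(c)[165:190,255:292];m=(P[...,2]>.1)&(P[...,2]<.135)&(np.abs(P[...,0]-.55)<.022)&(np.abs(P[...,1]-.111)<.025)
q=P[m];print(np.percentile(q,[2,50,90,98],axis=0))
E
```

```text
4672 [[-0.0193, -0.0146, 0.0048], [-0.0107, -0.0061, 0.0091], [-0.0011, 0.004, 0.0097], [0.0086, 0.0134, 0.0102], [0.0175, 0.0212, 0.0154]]
[-0.0013512  -0.00215326  0.00972015] 3871
((-0.0007959208451211452, 0.001582758384756744), 0.022183483466506004) [-0.00092005  0.00253826]
[[0.53004269 0.08770939 0.1201154 ]
 [0.55548693 0.10031221 0.12650575]
 [0.56776394 0.11665987 0.1313333 ]
 [0.57032926 0.12007338 0.13385728]]
```

```bash
python3 - <<'E'
from h import *
c=load('wrist');im=c['frame'][205:297,268:358,::-1];im=cv2.convertScaleAbs(im,alpha=1.3)
cv2.imwrite('pics/w14e.png',cv2.resize(im,None,fx=6.5,fy=6.5,interpolation=cv2.INTER_CUBIC))
e=bot.get_obs()['ee_pos'];R0=R.from_euler('z',100,degrees=True).as_matrix()
# predict ring pixels for given rel offset
w2c=np.linalg.inv(c['c2w'])
def proj(p):
    q=w2c[:3,:3]@p+w2c[:3,3];a,b=q[0]/-q[2],-q[1]/-q[2];s=1+c['k1']*(a*a+b*b)
    return np.array([a*s*c['fx']+c['cx'],b*s*c['fy']+c['cy']])
for dy in(0,.002,.004):
  for r in(.02,.009):
    t=np.linspace(0,2*np.pi,73)
    pts=np.array([proj(e+[r*np.cos(x),dy+r*np.sin(x),.009]) for x in t])
    print(dy,r,pts.min(0).round(1),pts.max(0).round(1),'crop',((pts.min(0)-[268,205])*6.5).round(),((pts.max(0)-[268,205])*6.5).round())
E
```

```text
0 0.02 [270.3 219.2] [355.9 296.7] crop [15. 92.] [571. 596.]
0 0.009 [293.8 241.8] [332.4 276.7] crop [168. 239.] [418. 466.]
0.002 0.02 [270.9 215. ] [356.8 293.2] crop [19. 65.] [577. 573.]
0.002 0.009 [294.5 237.8] [333.2 273. ] crop [172. 213.] [424. 442.]
0.004 0.02 [271.4 210.8] [357.7 289.7] crop [22. 38.] [583. 550.]
0.004 0.009 [295.1 233.8] [334.  269.2] crop [176. 187.] [429. 418.]
```

View pics/w14e.png

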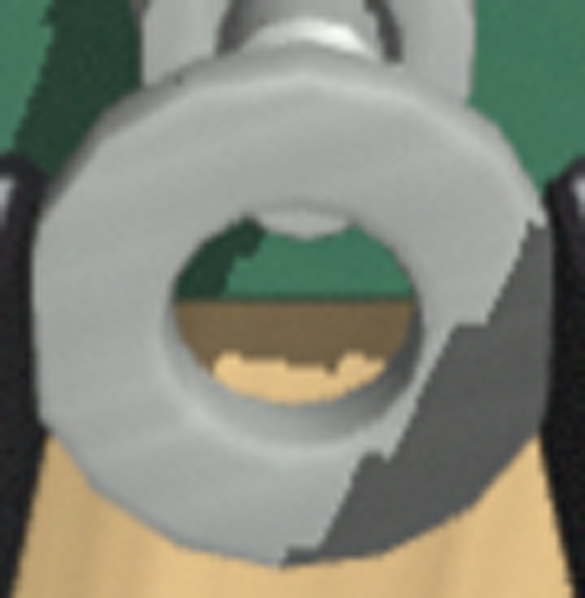

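```bash
python3 -m jog '{"delta_pos":[[0.018,0.01,0],[0,0,-0.1],[0,0,-0.12],[0,0,-0.1],[0,0,-0.04],[0,0,-0.04],[0,0,-0.04],[0,0,-0.04],[0,0,0],[0,0,0]],"turn":[[0,0,0],[0,0,0],[0,0,0],[0,0,0],[0,0,0],[0,0,0],[0,0,0],[0,0,0],[0,0,0],[0,0,0]],"hand":[-1,-1,-1,-1,-1,-1,-1,-1,-1,-1]}' 60; python3 - <<'E'
from h import *
o=bot.get_obs();print(o['ee_pos'],o['opening'],o['wrist_force'],o['torque'])
c=snap('wrist');im=c['frame'][205:297,268:358,::-1];im=cv2.convertScaleAbs(im,alpha=1.3)
cv2.imwrite('pics/w15.png',cv2.resize(im,None,fx=6.5,fy=6.5,interpolation=cv2.INTER_CUBIC))
E
```

```text
time: 20.7
ee_pos: [0.5512, 0.11, 0.0944]
tcp_rot: [180.0, 0.0, 100.0]
wrist_force: [-0.2, 0.1, -0.4]
opening: 0.0364
[0.55119569 0.10997984 0.09440445] 0.03641670996932108 [-0.15760225  0.08650044 -0.44734668] [ 0.05293533  0.0353214  -0.02991332]
```

View pics/w15.png

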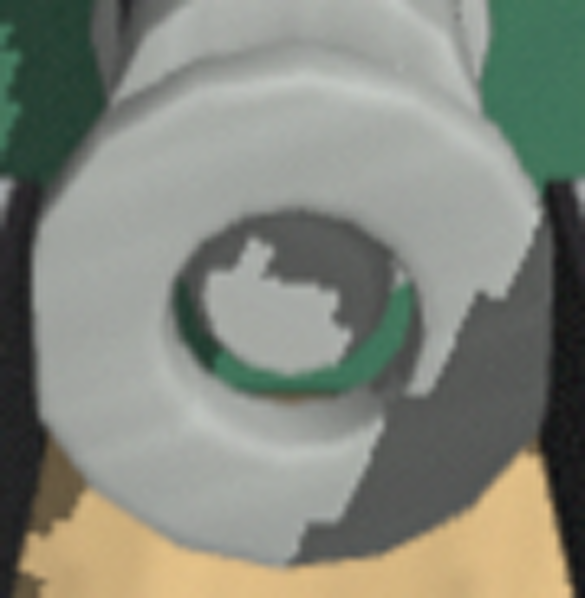

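The tip sits concentric in the bore at the same plane (crop: tip centre ≈(296,287), bore ≈(293,290)). Continuing down.

```bash
python3 -m jog '{"delta_pos":[[0,0,-0.04],[0,0,-0.04],[0,0,-0.04],[0,0,-0.06],[0,0,-0.06],[0,0,-0.06],[0,0,-0.06],[0,0,-0.06],[0,0,0],[0,0,0]],"turn":[[0,0,0],[0,0,0],[0,0,0],[0,0,0],[0,0,0],[0,0,0],[0,0,0],[0,0,0],[0,0,0],[0,0,0]],"hand":[-1,-1,-1,-1,-1,-1,-1,-1,-1,-1]}' 60; python3 - <<'E'
from h import *
o=bot.get_obs();print(o['ee_pos'],o['opening'],o['wrist_force'],o['torque'])
E
```

```text
time: 21.75
ee_pos: [0.5512, 0.1099, 0.0733]
tcp_rot: [-180.0, 0.0, 100.0]
wrist_force: [-0.3, 0.4, -0.6]
opening: 0.0366
[0.55117    0.10992933 0.07330683] 0.03663836511464715 [-0.29880386  0.42086109 -0.631072  ] [0.03755557 0.03235237 0.0430854 ]
```

```bash
python3 -m jog '{"delta_pos":[[0,0,-0.03],[0,0,-0.02],[0,0,-0.02],[0,0,-0.01],[0,0,-0.01],[0,0,-0.01],[0,0,-0.01],[0,0,0],[0,0,0],[0,0,0]],"turn":[[0,0,0],[0,0,0],[0,0,0],[0,0,0],[0,0,0],[0,0,0],[0,0,0],[0,0,0],[0,0,0],[0,0,0]],"hand":[-1,-1,-1,-1,-1,-1,-1,-1,-1,-1]}' 60; python3 - <<'E'
from h import *
o=bot.get_obs();print(o['ee_pos'],o['opening'],o['wrist_force'],o['torque'])
c=snap('wrist','pics/w16.png')
c=snap('side');im=c['frame'][140:230,235:325,::-1]
cv2.imwrite('pics/side16.png',cv2.resize(im,None,fx=6.5,fy=6.5,interpolation=cv2.INTER_CUBIC))
E
```

```text
time: 22.75
ee_pos: [0.5512, 0.1099, 0.0679]
tcp_rot: [180.0, -0.0, 100.0]
wrist_force: [0.4, -0.1, -0.4]
opening: 0.0367
[0.55118006 0.10992351 0.06785178] 0.036701578789687016 [ 0.43839326 -0.07974793 -0.38324382] [-0.00928786  0.00651211 -0.05345261]
```

View pics/side16.png

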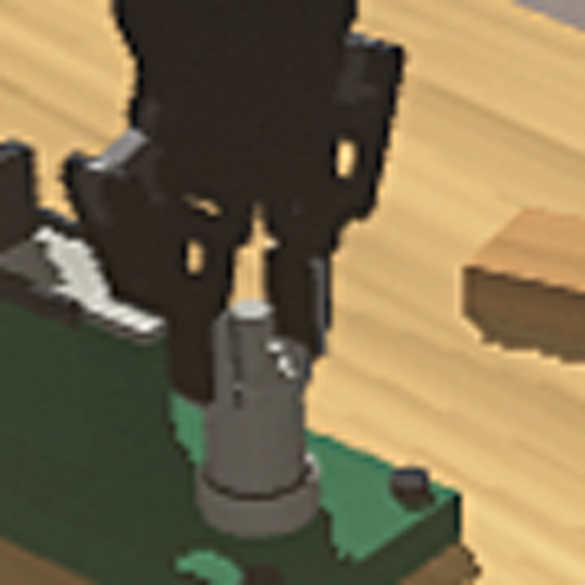

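Almost down; another 1 mm, then release and rise.

```bash
python3 -m jog '{"delta_pos":[[0,0,-0.01],[0,0,-0.01],[0,0,-0.005],[0,0,0],[0,0,0],[0,0,0],[0,0,0],[0,0,0],[0,0,0],[0,0,0]],"turn":[[0,0,0],[0,0,0],[0,0,0],[0,0,0],[0,0,0],[0,0,0],[0,0,0],[0,0,0],[0,0,0],[0,0,0]],"hand":[-1,-1,-1,-1,-1,-1,0.1,0.35,0.35,0.35]}' 60; python3 -m jog '{"delta_pos":[[0,0,0],[0,0,0.1],[0,0,0.3],[0,0,0.5],[0,0,0.8],[0,0,0.3],[0,0,0],[0,0,0],[0,0,0],[0,0,0]],"turn":[[0,0,0],[0,0,0],[0,0,0],[0,0,0],[0,0,0],[0,0,0],[0,0,0],[0,0,0],[0,0,0],[0,0,0]],"hand":[0.35,0.35,0.35,0.35,0.35,0.35,0.35,0.35,0.35,0.35]}'; python3 - <<'E'
from h import *
c=snap('wrist','pics/w17.png')
o=bot.get_obs();print(o['ee_pos'],o['opening'],o['wrist_force'],o['torque'])
P=cloud(c)[40:270,220:420].reshape(-1,3)
d=np.hypot(P[:,0]-.551,P[:,1]-.111);m=(d>.0105)&(d<.018);print('washer z',np.nanpercentile(P[m,2],[5,50,95]))
for a,b in((.093,.099),(.112,.125)):
    q=P[(P[:,2]>a)&(P[:,2]<b)];print(cv2.minAreaRect(q[:,:2].astype(np.float32)*1000) if len(q) else 0)
c=snap('side');im=c['frame'][140:230,215:305,::-1]
cv2.imwrite('pics/side17.png',cv2.resize(im,None,fx=6.5,fy=6.5,interpolation=cv2.INTER_CUBIC))
E
```

```text
time: 23.85
ee_pos: [0.5511, 0.1099, 0.0663]
tcp_rot: [-180.0, 0.0, 100.0]
wrist_force: [1.3, -1.4, -0.2]
opening: 0.0576
time: 24.85
ee_pos: [0.5506, 0.1098, 0.1653]
tcp_rot: [-179.9, 0.0, 100.0]
wrist_force: [-0.4, 0.4, -1.0]
opening: 0.0576
[0.55069838 0.109831   0.16545127] 0.057575101240932985 [ 0.34567731 -0.46388226  0.45251037] [-0.00932304 -0.0173825  -0.02855441]
washer z [0.0369697  0.0769871  0.07813151]
((550.64111328125, 111.15370178222656), (14.942971229553223, 15.368412017822266), 58.41730880737305)
0
```

View pics/side17.png

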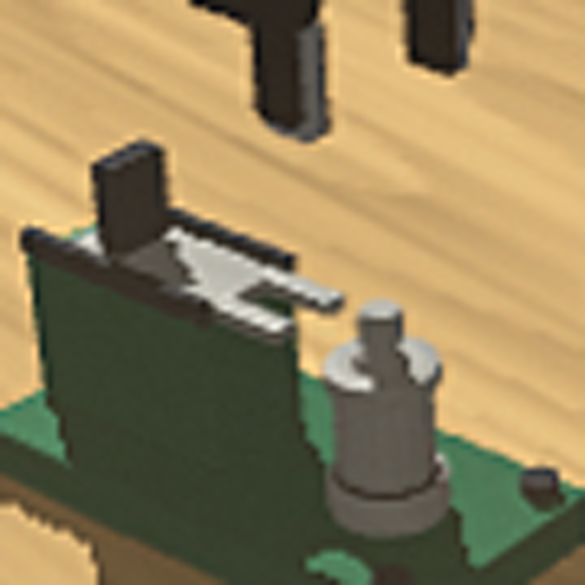

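View pics/w17.png

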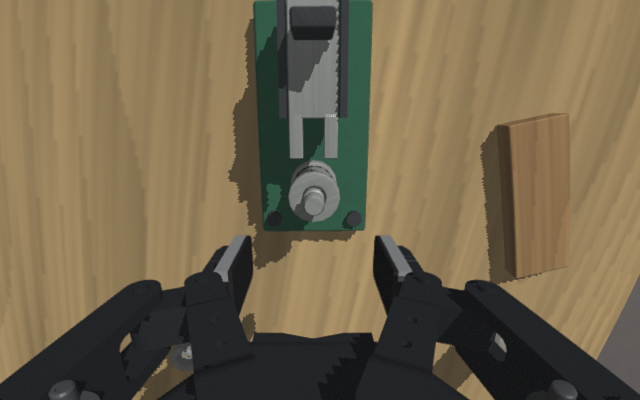

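Washer sits on the spacer around the shaft. Now getting behind the keeper tab with the jaws shut.

```bash
python3 -m jog '{"delta_pos":[[-0.12,0.7,0],[-0.12,0.7,0],[-0.12,0.7,0],[-0.12,0.7,0],[0,0,0],[0,0,-0.3],[0,0,-0.4],[0,0,-0.4],[0,0,-0.28],[0,0,0]],"turn":[[0,0,0],[0,0,0],[0,0,0],[0,0,0],[0,0,0],[0,0,0],[0,0,0],[0,0,0],[0,0,0],[0,0,0]],"hand":[-1,-1,-1,-1,-1,-1,-1,-1,-1,-1]}' 40; python3 - <<'E'
from h import *
for i in range(3):c=snap('side')
o=bot.get_obs();print(o['ee_pos'],o['opening'],o['wrist_force'],o['torque'])
im=c['frame'][120:220,195:305,::-1]
cv2.imwrite('pics/side18.png',cv2.resize(im,None,fx=6,fy=5.8,interpolation=cv2.INTER_CUBIC))
E
```

```text
time: 25.95
ee_pos: [0.5261, 0.2484, 0.0947]
tcp_rot: [-179.8, 0.1, 99.9]
wrist_force: [0.5, -0.2, 0.8]
opening: -0.0001
[0.52753429 0.24964683 0.09829831] -0.00017144615492650488 [-0.20054566 -0.33126988 -0.28603799] [0.05048392 0.04050609 0.00771697]
```

View pics/side18.png

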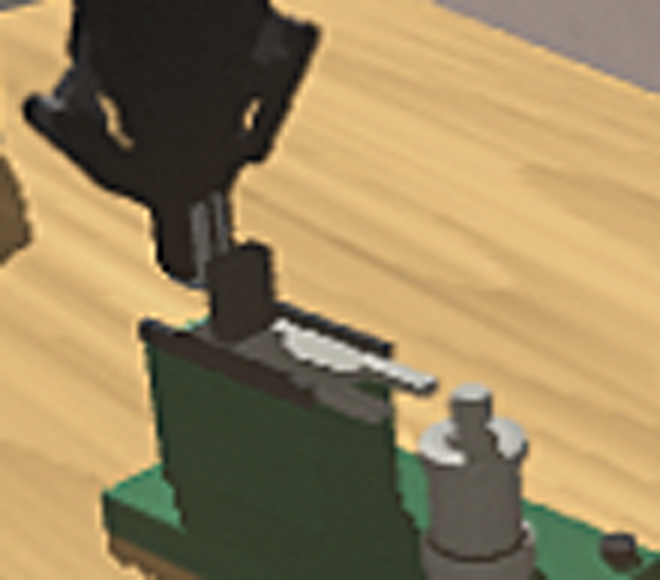

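```bash
python3 -m jog '{"delta_pos":[[0.01,-0.06,0],[0.01,-0.06,0],[0.01,-0.06,0],[0.01,-0.06,0],[0.01,-0.06,0],[0.01,-0.06,0],[0.01,-0.06,0],[0.01,-0.06,0],[0.01,-0.06,0],[0.01,-0.06,0]],"turn":[[0,0,0],[0,0,0],[0,0,0],[0,0,0],[0,0,0],[0,0,0],[0,0,0],[0,0,0],[0,0,0],[0,0,0]],"hand":[-1,-1,-1,-1,-1,-1,-1,-1,-1,-1]}' 40; python3 - <<'E'
from h import *
o=bot.get_obs();print(o['ee_pos'],o['wrist_force'],o['torque'])
d=o['ee_pos'][:2]-[.551,.1108];print(d@[-.174,.985],d@[.985,.174])
E
```

```text
time: 27.1
ee_pos: [0.5323, 0.2197, 0.0976]
tcp_rot: [180.0, -0.0, 100.0]
wrist_force: [0.4, 4.1, 2.6]
opening: 0.0002
[0.53228252 0.21972045 0.09759194] [0.3966634  4.12315073 2.64870021] [ 0.85876718 -0.31879738  0.0642637 ]
0.11054348462052771 0.000515440403797144
```

```bash
python3 -m jog '{"delta_pos":[[0.007,-0.04,0],[0.007,-0.04,0],[0.007,-0.04,0],[0.007,-0.04,0],[0.007,-0.04,0],[0.007,-0.04,0],[0.007,-0.04,0],[0.007,-0.04,0],[0.007,-0.04,0],[0,0,0]],"turn":[[0,0,0],[0,0,0],[0,0,0],[0,0,0],[0,0,0],[0,0,0],[0,0,0],[0,0,0],[0,0,0],[0,0,0]],"hand":[-1,-1,-1,-1,-1,-1,-1,-1,-1,-1]}' 40; python3 - <<'E'
from h import *
o=bot.get_obs();print(o['ee_pos'],o['wrist_force'],o['torque'])
d=o['ee_pos'][:2]-[.551,.1108];print(d@[-.174,.985],d@[.985,.174])
c=snap('side')
im=c['frame'][120:220,195:305,::-1]
cv2.imwrite('pics/side19.png',cv2.resize(im,None,fx=6,fy=5.8,interpolation=cv2.INTER_CUBIC))
P=cloud(snap('wrist','pics/w19.png')).reshape(-1,3);m=(P[:,2]>.112)&(P[:,2]<.124)&(np.abs(P[:,0]-.54)<.03)&(P[:,1]>.15)&(P[:,1]<.25)
q=P[m];print(len(q),cv2.minAreaRect(q[:,:2].astype(np.float32)*1000) if len(q) else 0)
E
```

```text
time: 28.1
ee_pos: [0.5352, 0.2015, 0.0975]
tcp_rot: [-180.0, 0.0, 100.0]
wrist_force: [0.6, 2.4, 1.1]
opening: -0.0
[0.53520624 0.20145675 0.09745103] [0.56485544 2.38799711 1.08521796] [ 0.43644431 -0.1388929  -0.02417591]
0.09204500942793653 0.00021742346907824978
760 ((533.1990966796875, 211.04696655273438), (27.081134796142578, 5.444257736206055), 9.8729887008667)
```

View pics/side19.png

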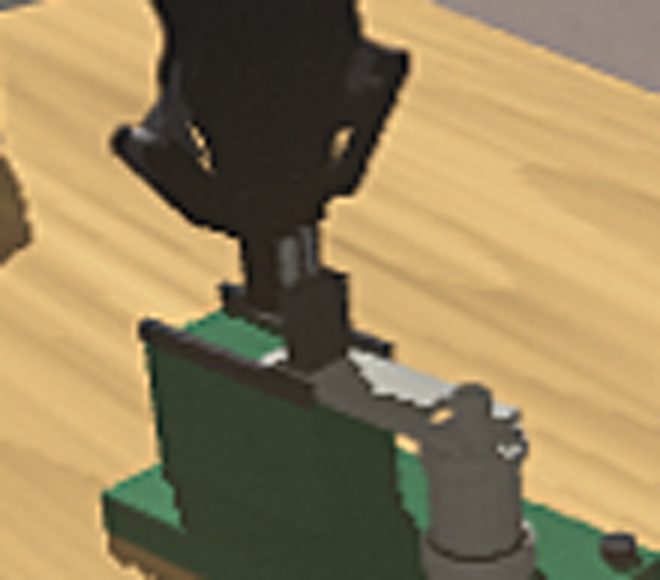

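```bash
python3 -m jog '{"delta_pos":[[0.004,-0.02,0],[0.004,-0.02,0],[0.003,-0.02,0],[0.002,-0.01,0],[0.002,-0.01,0],[0,0,0],[0,0,0],[0,0,0],[0,0,0],[0,0,0]],"turn":[[0,0,0],[0,0,0],[0,0,0],[0,0,0],[0,0,0],[0,0,0],[0,0,0],[0,0,0],[0,0,0],[0,0,0]],"hand":[-1,-1,-1,-1,-1,-1,-1,-1,-1,-1]}' 40; python3 - <<'E'
from h import *
o=bot.get_obs();print(o['ee_pos'],o['wrist_force'],o['torque'])
d=o['ee_pos'][:2]-[.551,.1108];print(d@[-.174,.985],d@[.985,.174])
E
```

```text
time: 29.2
ee_pos: [0.5362, 0.1979, 0.0975]
tcp_rot: [180.0, 0.0, 100.0]
wrist_force: [-0.9, 2.2, -0.8]
opening: -0.0
[0.53617742 0.19787485 0.09754102] [-0.8698504   2.19393271 -0.80822143] [0.38390747 0.27432196 0.02053752]
0.08834785674983721 0.0005507789667361564
```

```bash
python3 -m jog '{"delta_pos":[[0.002,-0.01,0],[0.002,-0.01,0],[0.002,-0.01,0],[0,0,0],[0,0,0],[0,0,0],[0,0,0],[0,0,0],[0,0,0],[0,0,0]],"turn":[[0,0,0],[0,0,0],[0,0,0],[0,0,0],[0,0,0],[0,0,0],[0,0,0],[0,0,0],[0,0,0],[0,0,0]],"hand":[-1,-1,-1,-1,-1,-1,-1,-1,-1,-1]}' 40; python3 - <<'E'
from h import *
o=bot.get_obs();print(o['ee_pos'],o['wrist_force'],o['torque'])
d=o['ee_pos'][:2]-[.551,.1108];print(d@[-.174,.985],d@[.985,.174])
E
```

```text
time: 30.2
ee_pos: [0.5364, 0.1964, 0.0976]
tcp_rot: [180.0, 0.0, 100.0]
wrist_force: [-0.2, 2.4, -2.5]
opening: 0.0003
[0.5364079  0.1964196  0.09757348] [-0.19696047  2.40924282 -2.46436866] [0.55956022 0.14390005 0.02914951]
0.08687433075822844 0.0005245879640761505
```

```bash
python3 -m jog '{"delta_pos":[[0.002,-0.01,0],[0.002,-0.01,0],[0.002,-0.01,0],[0,0,0],[0,0,0],[0,0,0],[0,0,0],[0,0,0],[0,0,0],[0,0,0]],"turn":[[0,0,0],[0,0,0],[0,0,0],[0,0,0],[0,0,0],[0,0,0],[0,0,0],[0,0,0],[0,0,0],[0,0,0]],"hand":[-1,-1,-1,-1,-1,-1,-1,-1,-1,-1]}' 40; python3 - <<'E'
from h import *
o=bot.get_obs();print(o['ee_pos'],o['wrist_force'],o['torque'])
d=o['ee_pos'][:2]-[.551,.1108];print(d@[-.174,.985],d@[.985,.174])
c=snap('side')
im=c['frame'][120:220,195:305,::-1]
cv2.imwrite('pics/side20.png',cv2.resize(im,None,fx=6,fy=5.8,interpolation=cv2.INTER_CUBIC))
E
```

```text
time: 31.2
ee_pos: [0.5365, 0.1958, 0.0976]
tcp_rot: [-180.0, -0.1, 100.0]
wrist_force: [-2.8, 7.4, -2.8]
opening: 0.0001
[0.53649557 0.19584521 0.09760722] [-2.76194435  7.41798384 -2.81886581] [1.64814816 0.36211594 0.05239602]
0.08629329977977028 0.0005110073664369528
```

View pics/side20.png

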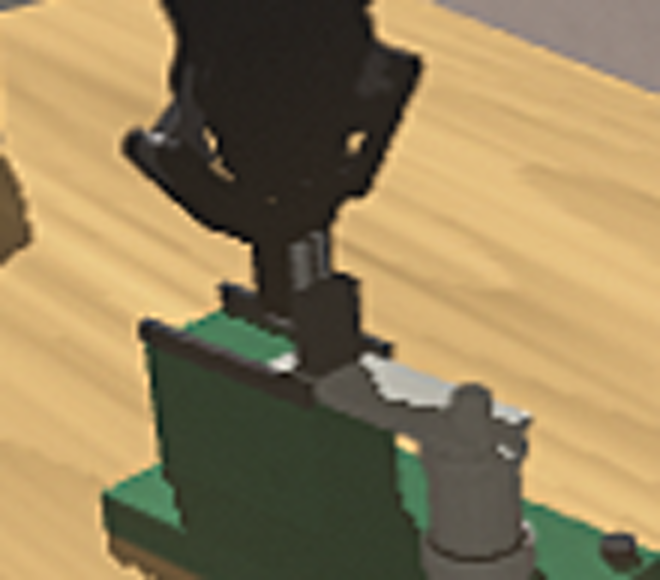

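```bash
python3 -m jog '{"delta_pos":[[0.001,-0.007,0],[0.001,-0.007,0],[0,0,0],[0,0,0],[0,0,0],[0,0,0],[0,0,0],[0,0,0],[0,0,0],[0,0,0]],"turn":[[0,0,0],[0,0,0],[0,0,0],[0,0,0],[0,0,0],[0,0,0],[0,0,0],[0,0,0],[0,0,0],[0,0,0]],"hand":[-1,-1,-1,-1,-1,-1,-1,-1,-1,-1]}' 40
```

```text
time: 32.25
ee_pos: [0.5365, 0.1958, 0.0976]
tcp_rot: [180.0, -0.2, 100.1]
wrist_force: [-2.7, 12.5, -2.3]
opening: 0.0
```

Hard stop reached: the force rises and the tool no longer moves. Backing off, rising and looking.

```bash
python3 -m jog '{"delta_pos":[[-0.02,0.1,0],[-0.05,0.3,0],[-0.05,0.3,0],[0,0,0.5],[0,0,0.8],[0,0,0.8],[0.05,-0.3,0.2],[0.08,-0.5,0],[0,0,0],[0,0,0]],"turn":[[0,0,0],[0,0,0],[0,0,0],[0,0,0],[0,0,0],[0,0,0],[0,0,0],[0,0,0],[0,0,0],[0,0,0]],"hand":[-1,-1,-1,-1,-1,-1,-1,-1,-1,-1]}' 40; python3 - <<'E'
from h import *
for i in range(3): c=snap('wrist','pics/w21.png')
o=bot.get_obs();print(o['ee_pos'],o['wrist_force'])
P=cloud(c).reshape(-1,3)
box=(np.abs(P[:,0]-.545)<.06)&(P[:,1]>.06)&(P[:,1]<.25)
for a,b in((.093,.1),(.112,.124)):
    q=P[box&(P[:,2]>a)&(P[:,2]<b)]
    print(len(q),cv2.minAreaRect(q[:,:2].astype(np.float32)*1000) if len(q) else 0)
c=snap('side')
im=c['frame'][120:230,205:305,::-1]
cv2.imwrite('pics/side21.png',cv2.resize(im,None,fx=6,fy=5.4,interpolation=cv2.INTER_CUBIC))
P=cloud(c).reshape(-1,3);box=(np.abs(P[:,0]-.545)<.06)&(P[:,1]>.06)&(P[:,1]<.25);q=P[box&(P[:,2]>.108)&(P[:,2]<.121)]
print(len(q),cv2.minAreaRect(q[:,:2].astype(np.float32)*1000) if len(q) else 0)
E
```

```text
time: 33.25
ee_pos: [0.5372, 0.1893, 0.2122]
tcp_rot: [-180.0, 0.0, 99.9]
wrist_force: [0.7, 0.5, -0.5]
opening: 0.0003
[0.53700728 0.18985573 0.21202581] [-0.42209263 -0.12968118  0.74431857]
66 ((537.19970703125, 185.07958984375), (25.52507972717285, 1.8064266443252563), 9.290570259094238)
524 ((538.0416870117188, 180.22508239746094), (25.372350692749023, 11.82666015625), 10.009440422058105)
71 ((536.5177612304688, 175.7620086669922), (27.75172233581543, 11.936422348022461), 14.706377029418945)
```

View pics/w21.png

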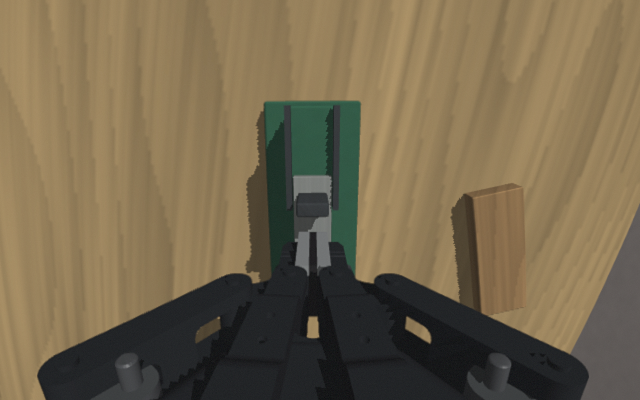

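View pics/side21.png

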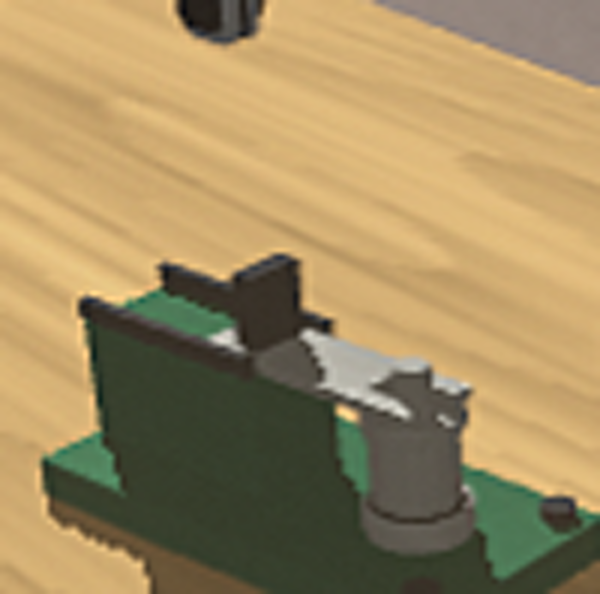

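```bash
python3 -c "
from h import *
print(ticket.job_done())"
```

```text
the job is handed in; nothing more can be done
None
```

The spindle is back together and the job is handed in at about 33 s of the 72 s allowed; no verdict was reported.

- **Bearing and spacer:** I slid the spacer onto the shaft and pressed the bearing down until it stopped. I held it there for about 3 s at a wrist reading of 10.6 to 14.4 N, which is about 12.5 to 16 N once the weight of the held spacer is added. When it stopped, the tool height put the spacer's underside at about 34 mm, the seated height. About 6 N of sideways load was also present during the push.
- **Washer:** I placed the smaller washer over the shaft. Its top measured 77 mm against a nominal 76 mm, within the wrist camera's height error of about 1 mm. The side view shows it flat on the spacer.
- **Keeper:** I pushed the fork until it stopped hard. The force rose to 12.5 N with no further movement. The wrist camera puts the tab about 70.6 mm from the shaft axis, against 70 mm when home. The side camera shows about 44 mm of travel, which fits the starting position.
- **At hand-in:** The gripper was clear, at a height of 0.21 m. The other parts on the bench were not touched, as far as the moves and pictures show.

**Disagreements:** the cameras differed by 1 to 3 mm on some positions, so I aligned each part with close-up views before lowering it.

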